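# Draw a dropped cup handle out from under the bench shelf with the flat square

## Task

One of the pair of cast silver cup handles has slid under the low shelf: slide the flat steel square in under the shelf and draw the handle out onto the open bench with it, never touching the handle with the fingers while it is under there. Leave the square lying flat on the bench, clear of the shelf, and set the handle down gently, without dropping it, flat on the floor of the tray's empty compartment. The other handle stays in its own compartment, and nothing else on the bench or the shelf is to be pushed out of its place.

Things in the scene. Friction and masses are not known exactly. Their poses are not given: they have to be found in the camera images.
- shelf: Low slatted wooden shelf fixed on the bench, 420 mm (y) by 170 mm (x), top 50 mm high, clear height below 36 mm, on corner feet. Origin: on the bench, below its centre; z up. +x runs from the open front edge (x = -85 mm) to the back rail (inner face x = +73 mm). Opening between the feet: y = -180 to +180 mm. A hammer and a stake lie on top, behind x = 0, up to 55 mm high.
- handle: The missing silver cup handle: C-shaped bar of 11 mm round section, 84 mm (x) by 52 mm (y), about 90 g, flat on the bench under the shelf. Origin: centre of the outline, mid thickness (5.5 mm above its support); z up. Its straight 40 mm back lies along x at y = +20.5 mm; the mouth opens to -y; 55 mm free inside along x.
- twin: The other handle of the pair, the same shape and frame, lying in the tray's compartment at the tray's +y side.
- square: L-shaped steel flat square, 8 mm thick, legs 25 mm wide, about 0.35 kg, flat on the bench. Origin: underside, middle of the long leg; z up. Long leg: x = -100 (free butt end) to +100 mm (corner), y = -12.5 to +12.5 mm. Short leg: from the corner to +y, x = +75 (inner edge) to +100 mm, up to y = +87.5 mm.
- square_grip (a point): Point in the long leg of the square, 20 mm from its butt end, at mid thickness; axes as the square's. A good place to pinch the leg across its 25 mm width.
- square_heel (a point): Outer corner of the square, at mid thickness.
- square_toe (a point): Outer corner at the free end of the square's short leg, at mid thickness.
- tray: Loose wooden sorting tray, 136 mm (x axis) by 214 mm (y axis), 22 mm high, 0.9 kg, floor 5 mm thick, walls and middle partition 8 mm. Two equal compartments of 120 mm (x) by 95 mm (y). Origin: centre of its underside; z up.
- tray_empty (a point): Centre of the floor of the tray's empty compartment, the one at the tray's -y side (y = -51.5 mm); axes as the tray's.
- cup: The silver cup body the handles belong to, no handles yet, 100 mm across, 115 mm high, upright. Origin: centre of its underside. Bystander.
- dish: Chased silver dish, 206 mm across, 17 mm high. Origin: centre of its underside. Bystander.
- file: Flat file with wooden handle, 220 mm long along x, origin on the bench under the ferrule end of its blade. Bystander.
- jar: Jar of polish, 64 mm across, 75 mm high, origin centre of its underside. Bystander.
- hammer: Planishing hammer lying on the shelf, 200 mm long along x, head at +x, 30 mm high, origin on the shelf top near the middle. Bystander.
- stake: Short steel stake lying on the shelf, 140 mm long along x, 52 mm high, origin on the shelf top near the middle. Bystander.

How it is judged:
By the outcome, as a careful person would: the job done as asked, in the order asked, and still so for the second after the job is handed in, with the robot touching nothing.
It also fails if it takes over 64 s, if anything falls off the work surface, if the arm or the gripper's body presses on something with over 40 N, if the wrist force passes 120 N, or if a joint passes its speed limit or range.

## Robot

A 6-joint arm with a two-finger parallel gripper is mounted at the origin on the work surface. World frame = base frame: x ahead of the robot, y to its left, z up, the work surface at z = 0. Lengths are in mm, angles in rad, forces in N, time in s.
With the tool pointing down it reaches from about 325 to 775 mm from the base axis. Payload 5.5 kg.
Tool frame: the origin (TCP) lies on the centre line of the jaws, within the pads' length; the fingertips stand 8 mm ahead of it and the grasp point (between the pads) lies 11 mm behind it (manip.tips_ahead is the distance from the TCP to the fingertips, in mm); x points along the fingers, y is the direction in which the jaws open and shut, and the axes are right-handed (so a half turn about x gives the same grasp; the last joint's range is limited). The gripper opens to 85 mm and grips with 20 to 120 N. Pads are 22 mm wide; open, the fingers measure 114 mm over their backs; the gripper's body (76 mm by 85 mm) begins 54 mm behind the grasp point. The pads swing forward as they close: fully open they stand 13 mm farther back than shut.
Start: joints at [-1.284, 0.091, 1.231, -0, 1.82, -0.057], TCP at [202.24, -564.903, 239.275] pointing down, gripper open.
Joint ranges: [-2.87, 2.87], [-0.86, 2.18], [0.17, 2.46], [-1.51, 4.65], [0.06, 2.69], [-2.65, 2.65]. Speed limits (rad/s): [2.57, 2.57, 3.01, 3.14, 3.14, 3.14].

## Interface

Orientations are given as a unit quaternion [x, y, z, w].
In Python, from cell import manip gives the robot as it stands.
- The arm moves only by the tool send_rows, never from a script. Its argument "rows" is a list of rows, each an object with "travel": the shift along the tool's x, y, z in mm, a list of three; "turn": the turn, a rotation vector about the tool's x, y, z in degrees, a list of three; "jaw": the opening in per cent of the stroke, from 0 (shut) to 100 (fully open). A call has 1 to 8 rows; each row shifts and turns the pose as measured when the row begins, along the tool's axes as they then stand; what a row does not reach is not made up. A row lasts 1/12 s, in which the tool goes at most 41.7 mm and 7.16 degrees, less where a joint would pass 70% of its speed; a pose out of reach is approached as far as the arm can. A call is refused whole if a number of a shift passes 41.7 or a number of a turn 7.16, either way. A call with a gripper value outside its range is refused whole. The fingers move at their own pace and stop on an object; "newtons" is the grip in N (left out, the last holds). Time passes only in rows, so rows that do not move let the fingers close. It gives the time, the measured TCP pose, the force and the opening at its end, in the units of the state.
- manip.read_state(): the state, without advancing time (a new reading comes with each control period).
- manip.read_camera(name): name is "side" or "top"; returns the picture (420x560x3 uint8, red, green, blue); there is no depth.
- manip.camera_params(name): a dict with "intrinsics" (3x3 intrinsics, pixels), "R" (3x3) and "t" (3): a world point X has camera coordinates R X + t. Camera axes: x right, y down, z forward; pixel columns grow to the right and rows downward; lengths in mm; the calibration is good to about 2 mm. A picture is of the moment at which its call begins. camera_params takes no time and is no camera call.
- manip.hand_in(): hands the job in, once; it reports no verdict.
Trained networks look in the newest picture that a camera, given by its name, has taken for a name from the list of things; names that differ only in an ending like _2 or _b are one class to them, and where a whole thing is asked for, a point or a joint stands for the part that bears it (a point fixed in the world has none). Each returns a list of dicts, best first, with "p" (0 to 1); they miss things now and then, are a little off and sometimes report something else, mostly with a low value. They report only what shows in the picture. A call takes as long as a camera call.
- manip.trace(camera, thing): "mask" (420x560 bool, what is visible of it) and "extent" ([left, top, right, bottom] in pixels, round what is visible of it).
The state is a dict: "time_s": time; "joints": joint angles; "qd": joint speeds; "effort": joint torques, N m; "ee_pos": TCP position; "tcp_rot": TCP orientation; "force": force on the tool from outside, world axes, zero at the start; "moment": the same for the moment, N m; "gripper_width": finger opening in mm.
Only numpy, scipy, OpenCV 4.12 (cv2) and the standard library are available. Lean on these libraries where they do the work, as an engineer would, in place of code of your own. Each camera call takes 0.05 s, during which the arm holds its last target.

## Working session

There is one attempt and no reset: what is moved stays moved. The work goes in short steps, Python scripts to look and compute and a tool call to move; the robot and the scene stay as the last step left them, time stands still between calls to the robot, and variables do not carry over. Pictures are saved under pics/ and viewed, and the job is handed in when it is done.

Besides the shell and the picture viewer there is one more tool, called after ">>>" as name([rows], argument=value, ...), one row to a line, values as JSON. send_rows: Moves the arm, as the interface text tells. Its arguments: {"type":"object","properties":{"rows":{"type":"array","items":{"type":"object","properties":{"travel":{"type":"array","items":{"type":"number"}},"turn":{"type":"array","items":{"type":"number"}},"jaw":{"type":"number"}}}},"newtons":{"type":"number"}},"required":["rows"]}

```bash
ls; mkdir -p pics; python3 - <<'E'
from cell import manip
import cv2
for c in("top","side"):
    im=manip.read_camera(c); cv2.imwrite(f"pics/{c}0.png",im[:,:,::-1]); p=manip.camera_params(c); print(p)
s=manip.read_state();print(s)
E
```

```text
pics
{'intrinsics': array([[424.04109976,   0.        , 275.14799028],
       [  0.        , 424.04109976, 209.54135641],
       [  0.        ,   0.        ,   1.        ]]), 'R': array([[-0.02223881, -0.99972351,  0.00763846],
       [-0.99215353,  0.02112889, -0.1232272 ],
       [ 0.12303174, -0.01031896, -0.99234909]]), 't': array([  38.71165802,  572.07638978, 1321.74557023])}
{'intrinsics': array([[393.05666554,   0.        , 289.3255235 ],
       [  0.        , 393.05666554, 206.13856888],
       [  0.        ,   0.        ,   1.        ]]), 'R': array([[-0.95484846, -0.29691899, -0.01017554],
       [-0.21012462,  0.69915075, -0.68340022],
       [ 0.21002874, -0.65040552, -0.72997301]]), 't': array([ 563.99143521,  154.36614944, 1193.46789439])}
{'time_s': 0.1, 'joints': array([-1.28369836e+00,  9.18259521e-02,  1.23180652e+00,  7.28116744e-06,
        1.81980581e+00, -5.67211403e-02]), 'qd': array([-0.00090481, -0.00178252, -0.00240835, -0.00064381,  0.0018835 ,
        0.00165213]), 'effort': array([ 3.81257763e-03, -4.60217929e+01, -4.19217825e+01,  5.26570693e-05,
        1.06419690e-02, -3.18514537e-06]), 'ee_pos': array([ 202.16912516, -564.6496357 ,  238.21537321]), 'tcp_rot': array([-0.69661104, -0.12160962,  0.69675608, -0.12031264]), 'force': array([ 0.63950684, -0.34185169,  0.0909712 ]), 'moment': array([ 0.02774385,  0.0357642 , -0.06373249]), 'gripper_width': 85.44067879204914}
```

View pics/top0.png

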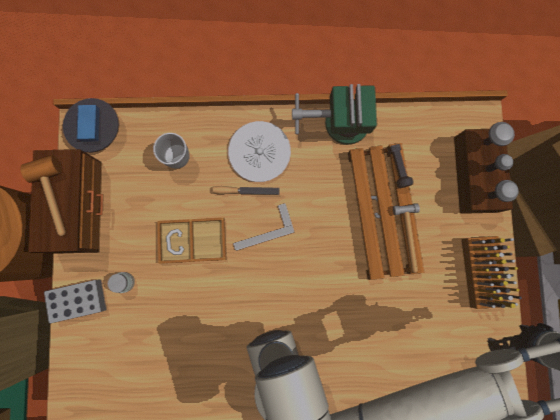

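View pics/side0.png

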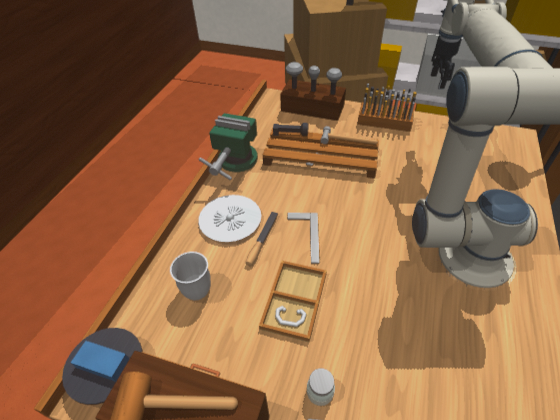

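```bash
cat > h.py <<'E'
from cell import manip
import numpy as np, cv2
P={c:manip.camera_params(c) for c in("top","side")}
def proj(c,X):
    p=P[c]; Y=np.atleast_2d(X)@np.array(p["R"]).T+np.array(p["t"]); q=Y@np.array(p["intrinsics"]).T; return q[:,:2]/q[:,2:]
def plane(c,uv,z):
    p=P[c]; R=np.array(p["R"]);t=np.array(p["t"]);uv=np.atleast_2d(uv).astype(float)
    d=np.c_[uv,np.ones(len(uv))]@np.linalg.inv(p["intrinsics"]).T@R; o=-R.T@t
    return o+d*((z-o[2])/d[:,2])[:,None]
E
python3 - <<'E'
from h import *
Z=dict(shelf=50,handle=5,square=8,tray=22,twin=12)
for c in("top","side"):
    im=manip.read_camera(c)
    for n in Z:
        r=manip.trace(c,n)
        for k,d in enumerate(r[:3]):
            m=d["mask"]; ys,xs=np.nonzero(m)
            np.save(f"pics/m_{c}_{n}_{k}.npy",m)
            rc=cv2.minAreaRect(plane(c,np.c_[xs,ys],Z[n])[:,:2].astype(np.float32)) if len(xs)>4 else None
            print(c,n,k,round(d["p"],2),np.round(d["extent"]),m.sum(),rc)
    np.save(f"pics/{c}0.npy",im)
    for nm,(x0,y0,x1,y1) in {"top":dict(sh=(330,130,440,290),sq=(150,180,310,280)),"side":dict(sh=(250,110,390,190),sq=(240,190,340,350))}[c].items():
        cv2.imwrite(f"pics/{c}_{nm}.png",cv2.resize(im[y0:y1,x0:x1,::-1],None,fx=5 if nm=='sq' else 3.7,fy=5 if nm=='sq' else 3.7,interpolation=cv2.INTER_CUBIC)[:600,:800])
E
```

```text
top shelf 0 0.87 [348. 151. 422. 281.] 4910 ((562.5906982421875, -321.79779052734375), (420.4876403808594, 180.32510375976562), 6.167289733886719)
top square 0 0.86 [234. 202. 293. 248.] 603 ((522.6511840820312, 73.84349060058594), (99.24285125732422, 196.81155395507812), 16.26439094543457)
top tray 0 0.89 [161. 217. 228. 265.] 2630 ((483.65887451171875, 295.777587890625), (138.59765625, 216.03248596191406), 1.891890287399292)
top tray 1 0.2 [234. 202. 294. 252.] 737 ((520.677001953125, 73.42860412597656), (103.97135925292969, 200.51036071777344), 14.822830200195312)
top twin 0 0.68 [166. 227. 180. 257.] 238 ((478.8604431152344, 353.88177490234375), (87.15901947021484, 51.42072677612305), 0.27374985814094543)
side shelf 0 0.81 [264. 132. 380. 178.] 3213 ((558.9576416015625, -295.1412048339844), (421.4400939941406, 224.9984893798828), 5.970739364624023)
side shelf 1 0.56 [289. 214. 321. 263.] 598 ((510.3071594238281, 113.44766998291016), (95.32259368896484, 192.744140625), 16.746585845947266)
side shelf 2 0.43 [201. 198. 261. 243.] 2290 ((756.46875, 103.74073028564453), (194.802230834
[... 352 characters left out ...]
74 [289. 212. 321. 264.] 516 ((519.224609375, 80.85061645507812), (93.48079681396484, 203.81411743164062), 18.48826026916504)
side tray 0 0.97 [260. 260. 325. 340.] 3357 ((481.86578369140625, 306.0777282714844), (138.0042266845703, 222.10202026367188), 1.844894528388977)
side tray 1 0.23 [288. 209. 321. 263.] 556 ((518.111572265625, 90.06474304199219), (95.37511444091797, 202.8775177001953), 16.642576217651367)
side tray 2 0.19 [276. 311. 310. 326.] 323 ((475.56256103515625, 363.073974609375), (83.12491607666016, 53.0786247253418), 10.664382934570312)
side twin 0 0.47 [277. 305. 310. 329.] 235 ((477.9704895019531, 357.9452209472656), (80.55166625976562, 50.13151168823242), 7.092001438140869)
```

View pics/top_sh.png

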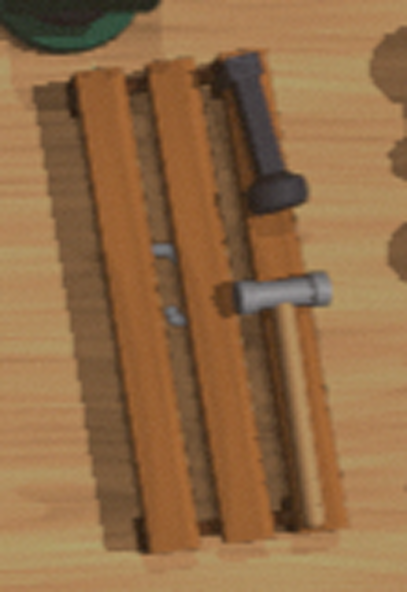

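View pics/side_sh.png

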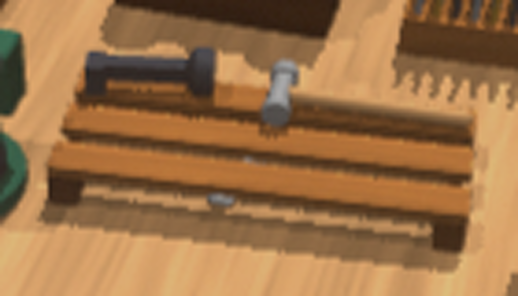

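View pics/top_sq.png

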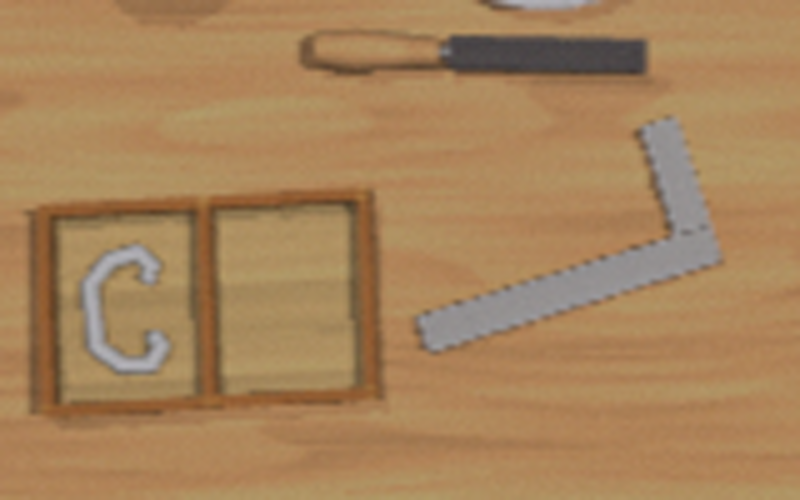

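```bash
python3 - <<'E'
from h import *
t=np.load("pics/top0.npy");s=np.load("pics/side0.npy")
for c,im,b in(("top",t,(355,185,400,225)),("side",s,(296,142,335,172))):
    x0,y0,x1,y1=b; a=im[y0:y1,x0:x1].astype(int)
    m=(a[...,0]-a[...,2]<25)
    for y,x in np.argwhere(m):
        print(c,(x+x0,y+y0),a[y,x],np.round(plane(c,(x+x0,y+y0),7)[0,:2]))
# shelf corners
m=np.load("pics/m_top_shelf_0.npy"); ys,xs=np.nonzero(m)
print(cv2.boxPoints(cv2.minAreaRect(plane("top",np.c_[xs,ys],50)[:,:2].astype(np.float32))))
E
```

```text
top (np.int64(397), np.int64(185)) [44 33 24] [ 649. -378.]
top (np.int64(398), np.int64(185)) [45 36 26] [ 649. -381.]
top (np.int64(399), np.int64(185)) [47 34 27] [ 649. -384.]
top (np.int64(398), np.int64(186)) [48 35 27] [ 646. -381.]
top (np.int64(399), np.int64(186)) [49 41 33] [ 646. -384.]
top (np.int64(399), np.int64(187)) [50 38 31] [ 642. -384.]
top (np.int64(372), np.int64(196)) [112 108 108] [ 614. -293.]
top (np.int64(373), np.int64(196)) [111 108 110] [ 614. -297.]
top (np.int64(374), np.int64(196)) [111 110 109] [ 614. -300.]
top (np.int64(375), np.int64(196)) [103  98 101] [ 614. -303.]
top (np.int64(376), np.int64(196)) [80 71 67] [ 614. -306.]
top (np.int64(372), np.int64(197)) [120 119 120] [ 611. -293.]
top (np.int64(373), np.int64(197)) [122 122 124] [ 611. -296.]
top (np.int64(374), np.int64(197)) [120 120 120] [ 611. -300.]
top (np.int64(375), np.int64(197)) [113 113 113] [ 611. -303.]
top (np.int64(376), np.int64(197)) [92 87 84] [ 611. -306.]
top (np.int64(372), np.int64(198)) [103 102 102] [ 608. -293.]
top (np.int64(373), np.int64(198)) [106 105 105] [ 60
[... 6337 characters left out ...]
 119 112] [ 592. -269.]
side (np.int64(311), np.int64(163)) [119 109 101] [ 589. -271.]
side (np.int64(312), np.int64(163)) [118 105  97] [ 585. -272.]
side (np.int64(307), np.int64(164)) [105  97  92] [ 602. -261.]
side (np.int64(308), np.int64(164)) [109 103  98] [ 598. -262.]
side (np.int64(309), np.int64(164)) [111 108 105] [ 595. -263.]
side (np.int64(310), np.int64(164)) [119 116 114] [ 591. -264.]
side (np.int64(311), np.int64(164)) [128 127 125] [ 587. -265.]
side (np.int64(312), np.int64(164)) [126 119 116] [ 584. -266.]
side (np.int64(311), np.int64(165)) [109  95  85] [ 586. -259.]
[[ 343.87732 -254.74393]
 [ 363.25    -434.0254 ]
 [ 781.3041  -388.85165]
 [ 761.9314  -209.57019]]
```

```bash
python3 - <<'E'
import numpy as np,cv2
t=np.load("pics/top0.npy");s=np.load("pics/side0.npy")
a=cv2.resize(t[185:230,340:405,::-1],None,fx=11,fy=11,interpolation=cv2.INTER_NEAREST)
cv2.imwrite("pics/z1.png",a)
a=cv2.resize(s[140:185,255:335,::-1],None,fx=10,fy=10,interpolation=cv2.INTER_NEAREST)
cv2.imwrite("pics/z2.png",np.clip(a*1.5,0,255))
E
```

```text
[ WARN:0@0.060] global loadsave.cpp:1063 imwrite_ Unsupported depth image for selected encoder is fallbacked to CV_8U.
```

View pics/z1.png

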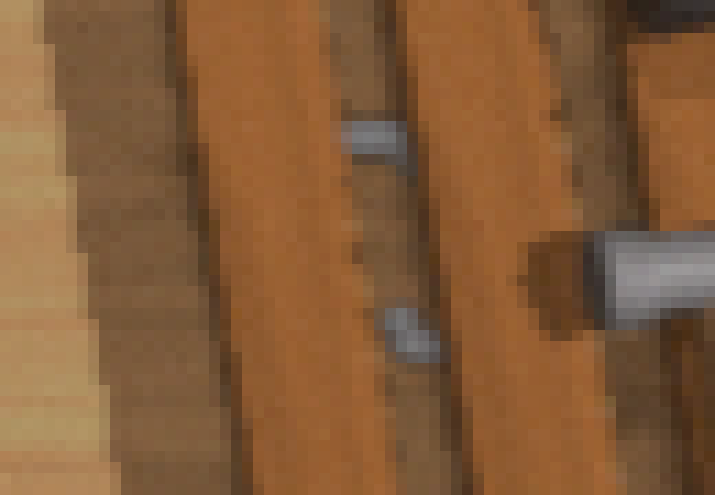

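View pics/z2.png

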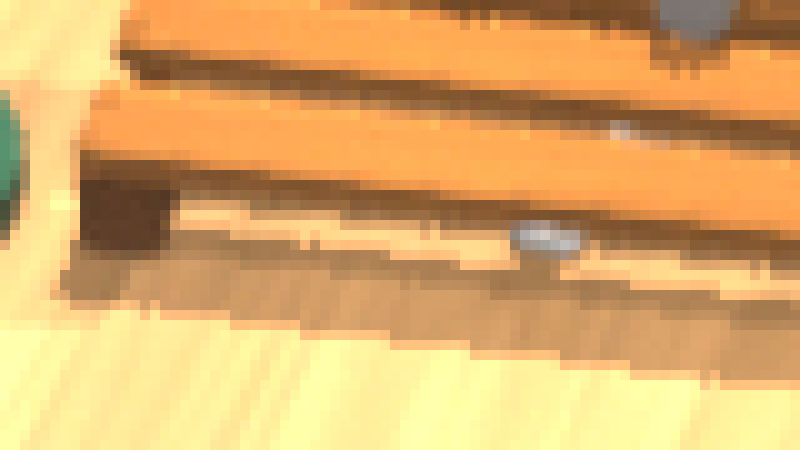

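```bash
python3 - <<'E'
from h import *
t=np.load("pics/top0.npy");s=np.load("pics/side0.npy")
a=cv2.resize(t[215:268,155:232,::-1],None,fx=10,fy=10,interpolation=cv2.INTER_NEAREST);cv2.imwrite("pics/z3.png",a)
a=cv2.resize(s[258:342,258:330,::-1],None,fx=7,fy=7,interpolation=cv2.INTER_NEAREST);cv2.imwrite("pics/z4.png",a)
E
```

```text
(no output)
```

View pics/z3.png

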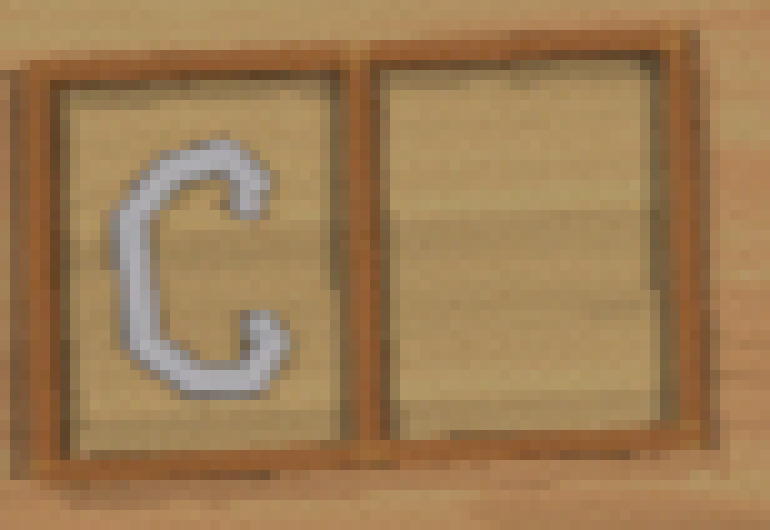

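View pics/z4.png

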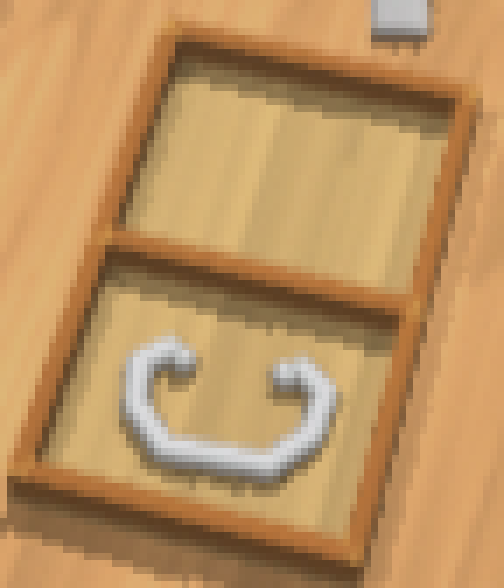

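```bash
cat > fit.py <<'E'
from h import *
from scipy.optimize import differential_evolution, minimize
def cl(sh):
    by,cx,cy,dx,dy=sh
    r=np.array([(20,20.5),(36.5,by),(cx,cy),(dx,dy)])
    l=r[::-1]*[-1,1]
    return np.vstack([l,r])
def dist(c,UV,pose,sh,z):
    # project pixel centres on plane z (mid thickness) and take planar distance to centreline
    p=plane(c,UV,z)[:,:2]
    x,y,th=pose; R=np.array([[np.cos(th),-np.sin(th)],[np.sin(th),np.cos(th)]])
    q=(p-[x,y])@R
    C=cl(sh); d=np.full(len(q),1e9)
    for a,b in zip(C[:-1],C[1:]):
        ab=b-a;t=np.clip((q-a)@ab/(ab@ab),0,1); d=np.minimum(d,np.hypot(*(q-a-t[:,None]*ab).T))
    return d
def soft(d): return 1/(1+np.exp((d-5.5)/1.0))
def box(b): 
    x0,y0,x1,y1=b; g=np.mgrid[y0:y1,x0:x1]; return np.c_[g[1].ravel(),g[0].ravel()]
E
cat > f1.py <<'E'
from fit import *
t=np.load("pics/top0.npy").astype(float);s=np.load("pics/side0.npy").astype(float)
dat=[]
for c,im,b in(("top",t,(163,225,186,259)),("side",s,(272,303,309,332))):
    UV=box(b); px=im[UV[:,1],UV[:,0]]; a=np.clip(1-(px[:,0]-px[:,2])/45,0,1); dat.append((c,UV,a))
def cost(v):
    e=0
    for c,UV,a in dat:
        sh=v[3:8]; pose=v[:3]+ (np.array([v[8],v[9],0]) if c=="side" else 0)
        e+=((soft(dist(c,UV,pose,sh,10.5))-a)**2).sum()
    return e
v0=np.array([479,354,-1.5708+0.05+1.5708*0,0,33,-18,20,-15,0,0])
best=None
bd=[(465,495),(340,370),(-.3,.3),(-8,12),(28,37),(-21,-14),(10,30),(-20,-5),(-4,4),(-4,4)]
# mouth (-y local) to world -y -> th~0
r=differential_evolution(cost,bd,maxiter=150,seed=1,popsize=10,polish=True)
print(r.fun,np.round(r.x,2)); np.save("shape.npy",r.x)
E
python3 f1.py
```

```text
17.51545053081194 [ 4.7809e+02  3.5292e+02  1.2000e-01  1.9000e+00  3.4260e+01 -1.5790e+01
  2.1300e+01 -1.8740e+01  8.6000e-01  2.3300e+00]
```

```bash
cat > f2.py <<'E'
from fit import *
t=np.load("pics/top0.npy").astype(float);s=np.load("pics/side0.npy").astype(float)
vs=np.load("shape.npy");sh=vs[3:8]; off=np.array([vs[8],vs[9],0])
dat=[]
for c,im,b in(("top",t,(340,185,393,232)),("side",s,(265,148,345,176))):
    UV=box(b); px=im[UV[:,1],UV[:,0]]; r=px[:,0]/(px[:,2]+1)
    w=np.ones(len(r)); w[r>2.05]=0
    a=np.clip((1.5-r)/.4,0,1)
    if c=="side": w*=1; 
    dat.append((c,UV,a,w))
    W=b[2]-b[0]; vis=np.stack([a,w,w*0],-1).reshape(-1,W,3)*255
    cv2.imwrite(f"pics/cls_{c}.png",cv2.resize(vis,None,fx=8,fy=8,interpolation=cv2.INTER_NEAREST))
def cost(v):
    e=0
    for c,UV,a,w in dat:
        pose=v[:3]+(off if c=="side" else 0)
        e+=(w*(soft(dist(c,UV,pose,sh,5.5))-a)**2).sum()
    return e
if __name__=="__main__":
  for k in range(8):
    lo=k*np.pi/4-np.pi
    r=differential_evolution(cost,[(530,640),(-350,-250),(lo,lo+np.pi/4)],maxiter=60,seed=2,popsize=20)
    print(round(r.fun,2),np.round(r.x,2))
E
python3 f2.py
```

```text
11.05 [ 582.78 -302.05   -2.4 ]
12.26 [ 582.71 -301.72   -2.36]
34.77 [ 589.65 -299.52   -1.23]
29.45 [ 5.8578e+02 -3.0908e+02 -3.8000e-01]
18.01 [ 5.8106e+02 -2.9735e+02  5.6000e-01]
21.37 [ 581.08 -300.47    0.79]
37.58 [ 575.91 -321.63    2.19]
28.49 [ 581.83 -307.77    2.7 ][ WARN:0@0.141] global loadsave.cpp:1063 imwrite_ Unsupported depth image for selected encoder is fallbacked to CV_8U.
```

```bash
cat > ov.py <<'E'
from f2 import *
def draw(c,im,b,poses,f):
    x0,y0,x1,y1=b
    a=cv2.resize(im[y0:y1,x0:x1,::-1].astype(np.uint8),None,fx=f,fy=f,interpolation=cv2.INTER_NEAREST)
    for pose,col in poses:
        pose=np.array(pose)+(off if c=="side" else 0)
        x,y,th=pose;R=np.array([[np.cos(th),-np.sin(th)],[np.sin(th),np.cos(th)]])
        C=cl(sh)@R.T+[x,y]; q=proj(c,np.c_[C,np.full(len(C),5.5)])
        q=((q+.5-[x0,y0])*f).astype(np.int32); cv2.polylines(a,[q],False,col,1)
    return a
ps=[((582.78,-302.05,-2.4),(255,0,255)),((581.06,-297.35,.56),(255,255,0))]
cv2.imwrite("pics/ov_t.png",draw("top",t,(345,185,395,230),ps,12))
cv2.imwrite("pics/ov_s.png",draw("side",s,(285,140,335,176),ps,14))
E
python3 ov.py
```

```text
[ WARN:0@0.130] global loadsave.cpp:1063 imwrite_ Unsupported depth image for selected encoder is fallbacked to CV_8U.
```

View pics/ov_t.png

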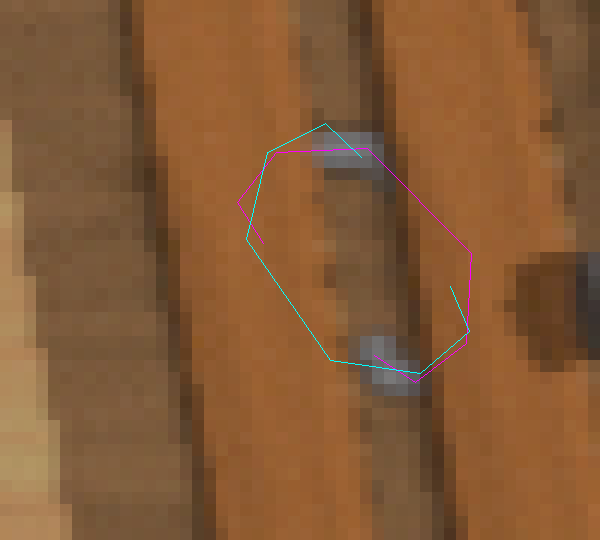

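View pics/ov_s.png

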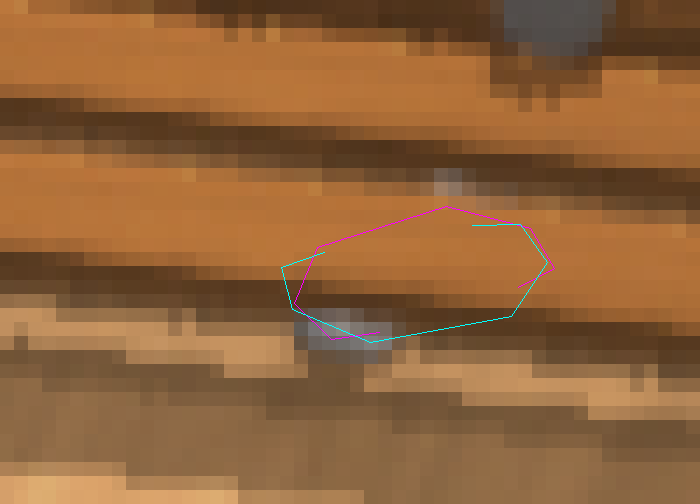

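View pics/cls_side.png

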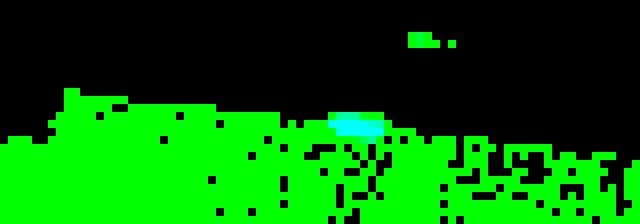

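```bash
cat > f3.py <<'E'
from fit import *
t=np.load("pics/top0.npy").astype(float);s=np.load("pics/side0.npy").astype(float)
print("front edge pts top-cam z50",np.round(plane("top",[(356.8,185),(361.4,220)],50),1))
def rot(th): return np.array([[np.cos(th),-np.sin(th)],[np.sin(th),np.cos(th)]])
def sdbox(q,c,h):
    d=np.abs(q-c)-h; return np.hypot(*np.maximum(d,0).T)+np.minimum(d.max(1),0)
def sq(q): return np.minimum(sdbox(q,[0,0],[100,12.5]),sdbox(q,[87.5,37.5],[12.5,50]))
def tr(q): return sdbox(q,[0,0],[68,107])
for nm,sd,z,bd,masks in(("square",sq,8,[(480,550),(40,130),(-2.2,-.8)],1),("tray",tr,22,[(460,500),(270,320),(-.3,.3)],0)):
  for c,im in(("top",t),("side",s)):
    m=np.load(f"pics/m_{c}_{nm}_0.npy"); ys,xs=np.nonzero(m)
    UV=box((xs.min()-4,ys.min()-4,xs.max()+5,ys.max()+5)); px=im[UV[:,1],UV[:,0]]
    a=np.clip((1.6-px[:,0]/px[:,2])/.4,0,1) if masks else m[UV[:,1],UV[:,0]].astype(float)
    def cost(v): return ((1/(1+np.exp(sd((plane(c,UV,z)[:,:2]-v[:2])@rot(v[2]))/1.2))-a)**2).sum()
    r=differential_evolution(cost,bd,seed=1,popsize=15,maxiter=100); print(nm,c,round(r.fun,1),len(UV),np.round(r.x,3))
E
python3 f3.py
```

```text
front edge pts top-cam z50 [[ 644.3 -236.    50. ]
 [ 531.9 -245.4   50. ]]
square top 17.7 3618 [486.455  65.933  -1.29 ]
square side 16.4 2301 [487.112  69.786  -1.29 ]
tray top 283.0 4104 [4.82526e+02 2.95850e+02 3.90000e-02]
tray side 344.6 6525 [4.80987e+02 3.07520e+02 3.30000e-02]
```

```bash
python3 - <<'E'
from h import *
t=np.load("pics/top0.npy").astype(float)
L=[]
for v in range(155,276,6):
    r=t[v,335:400,0]/(t[v,335:400,2]+1)
    R=t[v,335:400,0]
    k=[i for i in range(60) if (R[i:i+5]>135).all() and (r[i:i+5]>2.1).all()]
    L.append((335+k[0]-.5,v)) if k else None
L=np.array(L);W=plane("top",L,50);print(np.round(np.c_[L,W[:,:2]],1).tolist())
p=np.polyfit(W[:,0],W[:,1],1);print(p, p[0]*583+p[1])
E
```

```text
[[351.5, 155.0, 742.7, -223.4], [352.5, 161.0, 722.9, -225.8], [353.5, 167.0, 703.2, -228.1], [354.5, 173.0, 683.5, -230.4], [355.5, 179.0, 663.9, -232.7], [356.5, 185.0, 644.4, -235.0], [357.5, 191.0, 624.9, -237.3], [358.5, 197.0, 605.5, -239.6], [359.5, 203.0, 586.2, -241.9], [360.5, 209.0, 566.9, -244.2], [360.5, 215.0, 547.8, -243.3], [361.5, 221.0, 528.7, -245.5], [362.5, 227.0, 509.6, -247.8], [363.5, 233.0, 490.6, -250.1], [364.5, 239.0, 471.7, -252.3], [365.5, 245.0, 452.8, -254.5], [366.5, 251.0, 434.0, -256.8], [367.5, 257.0, 415.3, -259.0], [368.5, 263.0, 396.6, -261.2], [369.5, 269.0, 378.0, -263.4], [370.5, 275.0, 359.5, -265.6]]
[ 1.06541453e-01 -3.03152842e+02] -241.03917471606536
```

```bash
cat > g.py <<'E'
from h import *
from scipy.spatial.transform import Rotation as Ro
def go(pos,jaw=None,n=None):
    s=manip.read_state(); R=Ro.from_quat(s["tcp_rot"]); M=R.as_matrix()
    pos=np.array(pos,float); 
    if jaw is not None:
        j=np.array([*jaw,0.]);j/=np.linalg.norm(j)
        if j@M[:,1]<0:j=-j
        T=np.c_[[0,0,-1],j,np.cross([0,0,-1],j)]
        rv=np.degrees((R.inv()*Ro.from_matrix(T)).as_rotvec())
    else: rv=np.zeros(3); 
    d=M.T@(pos-s["ee_pos"])
    print("t",round(s["time_s"],2),"pos",np.round(s["ee_pos"],1),"M",np.round(M,3).tolist(),"F",np.round(s["force"],1),"w",round(s["gripper_width"],1))
    print("tool shift",np.round(d,1),"turn",np.round(rv,1),"joints",np.round(s["joints"],2))
E
python3 -c "
from g import *
go((464.5,144.7,150),(.961,.277))"
```

```text
t 0.7 pos [ 202.3 -564.9  239.3] M [[0.0, 0.337, -0.941], [-0.0, -0.941, -0.337], [-1.0, 0.0, -0.0]] F [-1.2  0.8  0.2] w 85.5
tool shift [  89.3 -579.7 -486.1] turn [-86.4   0.   -0. ] joints [-1.28  0.09  1.23  0.    1.82 -0.06]
```

>>> send_rows([
  {"turn":[-7.1,0,0],"jaw":100},
  {"turn":[-7.1,0,0]},
  {"turn":[-7.1,0,0]},
  {"turn":[-7.1,0,0]},
  {"turn":[-7.1,0,0]},
  {"turn":[-7.1,0,0]},
  {"turn":[-7.1,0,0]},
  {"turn":[-7.1,0,0]},
], newtons=60)

```text
validation failed for argument at $.ro...
```

>>> send_rows([
  {"turn":[-7.1,0,0]},
  {"turn":[-7.1,0,0]},
  {"turn":[-7.1,0,0]},
  {"turn":[-7.1,0,0]},
])

```text
validation failed for argument at $.ro...
```

```bash
python3 -c "
from g import *
go((464.5,144.7,150),(.961,.277))"
```

```text
t 0.7 pos [ 202.3 -564.9  239.3] M [[0.0, 0.337, -0.941], [-0.0, -0.941, -0.337], [-1.0, 0.0, -0.0]] F [-1.2  0.8  0.2] w 85.5
tool shift [  89.3 -579.7 -486.1] turn [-86.4   0.   -0. ] joints [-1.28  0.09  1.23  0.    1.82 -0.06]
```

All fields are needed in each row.

>>> send_rows([
  {"travel":[0,0,0],"turn":[-7.1,0,0],"jaw":100},
  {"travel":[0,0,0],"turn":[-7.1,0,0],"jaw":100},
  {"travel":[0,0,0],"turn":[-7.1,0,0],"jaw":100},
  {"travel":[0,0,0],"turn":[-7.1,0,0],"jaw":100},
  {"travel":[0,0,0],"turn":[-7.1,0,0],"jaw":100},
  {"travel":[0,0,0],"turn":[-7.1,0,0],"jaw":100},
  {"travel":[0,0,0],"turn":[-7.1,0,0],"jaw":100},
  {"travel":[0,0,0],"turn":[-7.1,0,0],"jaw":100},
], newtons=60)

```text
time_s: 1.37
ee_pos: [202.2, -564.9, 239.5]
tcp_rot: [-0.553, -0.441, 0.553, -0.441]
force: [-0.6, -0.7, 0.2]
gripper_width: 85.9
```

>>> send_rows([
  {"travel":[0,0,0],"turn":[-7.1,0,0],"jaw":100},
  {"travel":[0,0,0],"turn":[-7.1,0,0],"jaw":100},
  {"travel":[0,0,0],"turn":[-7.1,0,0],"jaw":100},
  {"travel":[0,0,0],"turn":[-7.1,0,0],"jaw":100},
  {"travel":[0,0,0],"turn":[0,0,0],"jaw":100},
])

```text
time_s: 1.78
ee_pos: [202.2, -564.9, 239.7]
tcp_rot: [0.425, 0.565, -0.425, 0.565]
force: [0.2, 0.2, 0.6]
gripper_width: 85.3
```

```bash
python3 -c "
from g import *
go((464.5,144.7,150),(.961,.277))"
```

```text
t 1.78 pos [ 202.2 -564.9  239.7] M [[0.0, 0.961, 0.277], [-0.001, 0.277, -0.961], [-1.0, 0.0, 0.001]] F [0.2 0.2 0.6] w 85.3
tool shift [  89.3  448.7 -609.2] turn [ 0.  0. -0.] joints [-1.28  0.09  1.23  0.    1.82 -1.56]
```

>>> send_rows([
  {"travel":[4,18.7,-25.4],"turn":[0,0,0],"jaw":100},
  {"travel":[4,18.7,-25.4],"turn":[0,0,0],"jaw":100},
  {"travel":[4,18.7,-25.4],"turn":[0,0,0],"jaw":100},
  {"travel":[4,18.7,-25.4],"turn":[0,0,0],"jaw":100},
  {"travel":[4,18.7,-25.4],"turn":[0,0,0],"jaw":100},
  {"travel":[4,18.7,-25.4],"turn":[0,0,0],"jaw":100},
  {"travel":[4,18.7,-25.4],"turn":[0,0,0],"jaw":100},
  {"travel":[4,18.7,-25.4],"turn":[0,0,0],"jaw":100},
])

```text
time_s: 2.45
ee_pos: [293.2, -325.2, 203.4]
tcp_rot: [0.437, 0.556, -0.437, 0.556]
force: [0.7, 0.1, 0.7]
gripper_width: 85.4
```

>>> send_rows([
  {"travel":[4,18.7,-25.4],"turn":[0,0,0],"jaw":100},
  {"travel":[4,18.7,-25.4],"turn":[0,0,0],"jaw":100},
  {"travel":[4,18.7,-25.4],"turn":[0,0,0],"jaw":100},
  {"travel":[4,18.7,-25.4],"turn":[0,0,0],"jaw":100},
  {"travel":[4,18.7,-25.4],"turn":[0,0,0],"jaw":100},
  {"travel":[4,18.7,-25.4],"turn":[0,0,0],"jaw":100},
  {"travel":[4,18.7,-25.4],"turn":[0,0,0],"jaw":100},
  {"travel":[4,18.7,-25.4],"turn":[0,0,0],"jaw":100},
])

```text
time_s: 3.12
ee_pos: [396.6, -82.2, 171.8]
tcp_rot: [0.448, 0.545, -0.447, 0.55]
force: [-0.1, 0.0, 0.3]
gripper_width: 85.4
```

>>> send_rows([
  {"travel":[4,18.7,-25.4],"turn":[0,0,0],"jaw":100},
  {"travel":[4,18.7,-25.4],"turn":[0,0,0],"jaw":100},
  {"travel":[4,18.7,-25.4],"turn":[0,0,0],"jaw":100},
  {"travel":[4,18.7,-25.4],"turn":[0,0,0],"jaw":100},
  {"travel":[4,18.7,-25.4],"turn":[0,0,0],"jaw":100},
  {"travel":[4,18.7,-25.4],"turn":[0,0,0],"jaw":100},
  {"travel":[0,10,-13],"turn":[0,0,0],"jaw":100},
  {"travel":[0,0,0],"turn":[0,0,0],"jaw":100},
])

```text
time_s: 3.78
ee_pos: [489.0, 119.3, 147.1]
tcp_rot: [0.456, 0.538, -0.453, 0.545]
force: [0.1, -0.5, -0.4]
gripper_width: 85.4
```

```bash
python3 -c "
from g import *
go((464.5,144.7,60),(.961,.277))
for c in('top','side'):
    im=manip.read_camera(c); cv2.imwrite(f'pics/{c}1.png',im[:,:,::-1])"
```

```text
t 3.78 pos [489.  119.3 147.1] M [[0.011, 0.985, 0.173], [-0.003, 0.173, -0.985], [-1.0, 0.01, 0.005]] F [ 0.1 -0.5 -0.4] w 85.4
tool shift [ 86.8 -20.6 -29.6] turn [-6.1  0.3 -0.6] joints [ 0.17 -0.18  1.66 -0.    1.65  0.  ]
```

>>> send_rows([
  {"travel":[0,0,0],"turn":[-6.1,0.3,-0.6],"jaw":100},
  {"travel":[0,0,0],"turn":[0,0,0],"jaw":100},
  {"travel":[20,-5.5,-8],"turn":[0,0,0],"jaw":100},
  {"travel":[20,-5.5,-8],"turn":[0,0,0],"jaw":100},
  {"travel":[20,-5.5,-8],"turn":[0,0,0],"jaw":100},
  {"travel":[20,-5,-7],"turn":[0,0,0],"jaw":100},
  {"travel":[0,0,0],"turn":[0,0,0],"jaw":100},
  {"travel":[0,0,0],"turn":[0,0,0],"jaw":100},
])

```text
time_s: 4.55
ee_pos: [458.8, 132.1, 69.0]
tcp_rot: [0.436, 0.554, -0.434, 0.561]
force: [-0.3, -0.6, -0.2]
gripper_width: 85.2
```

```bash
python3 -c "
from g import *
go((464.5,144.7,10),(.961,.277))
for c in('top','side'):
    im=manip.read_camera(c); cv2.imwrite(f'pics/{c}1.png',im[:,:,::-1])"
```

```text
t 4.55 pos [458.8 132.1  69. ] M [[0.009, 0.97, 0.243], [-0.004, 0.243, -0.97], [-1.0, 0.007, 0.006]] F [-0.3 -0.6 -0.2] w 85.2
tool shift [ 59.    8.2 -11.2] turn [-2.   0.4 -0.4] joints [ 0.21 -0.22  1.83 -0.01  1.52 -0.03]
```

View pics/side1.png

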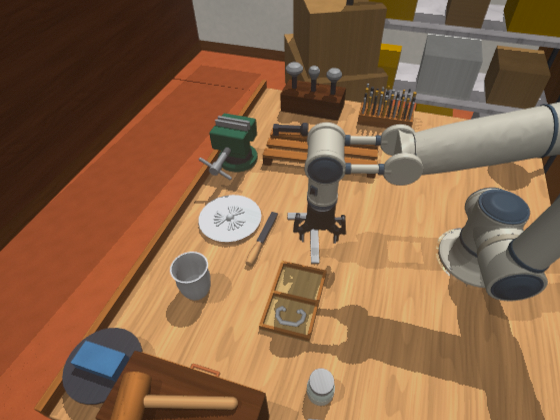

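>>> send_rows([
  {"travel":[0,0,0],"turn":[-2,0.4,-0.4],"jaw":100},
  {"travel":[0,7.5,-11],"turn":[0,0,0],"jaw":100},
  {"travel":[15,0,0],"turn":[0,0,0],"jaw":70},
  {"travel":[15,0,0],"turn":[0,0,0],"jaw":70},
  {"travel":[15,0,0],"turn":[0,0,0],"jaw":70},
  {"travel":[0,0,0],"turn":[0,0,0],"jaw":70},
  {"travel":[0,0,0],"turn":[0,0,0],"jaw":70},
])

```text
time_s: 5.23
ee_pos: [473.7, 147.2, 35.7]
tcp_rot: [0.435, 0.558, -0.422, 0.567]
force: [0.3, 0.6, 0.4]
gripper_width: 59.7
```

```bash
python3 -c "
from g import *
go((464.5,144.7,10),(.961,.277))"
```

```text
t 5.23 pos [473.7 147.2  35.7] M [[0.021, 0.964, 0.265], [0.006, 0.265, -0.964], [-1.0, 0.022, -0.0]] F [0.3 0.6 0.4] w 59.7
tool shift [ 25.5 -10.1  -0.1] turn [-0.7  0.  -1.2] joints [ 0.23 -0.15  1.83  0.    1.44 -0.04]
```

>>> send_rows([
  {"travel":[0,-10,0],"turn":[-0.7,0,-1.2],"jaw":65},
  {"travel":[0,0,0],"turn":[0,0,0],"jaw":65},
  {"travel":[10,0,0],"turn":[0,0,0],"jaw":65},
  {"travel":[10,0,0],"turn":[0,0,0],"jaw":65},
  {"travel":[0,0,0],"turn":[0,0,0],"jaw":65},
])

```text
time_s: 5.65
ee_pos: [466.4, 145.3, 19.4]
tcp_rot: [0.427, 0.563, -0.424, 0.566]
force: [-0.3, -0.5, -0.8]
gripper_width: 55.3
```

```bash
python3 -c "
from g import *
go((464.5,144.7,10),(.961,.277))"
```

```text
t 5.65 pos [466.4 145.3  19.4] M [[0.007, 0.961, 0.276], [0.001, 0.276, -0.961], [-1.0, 0.007, 0.0]] F [-0.3 -0.5 -0.8] w 55.3
tool shift [ 9.3 -2.1  0.1] turn [-0.   0.  -0.4] joints [ 0.23 -0.15  1.86 -0.    1.42 -0.05]
```

>>> send_rows([
  {"travel":[5,-1,0],"turn":[0,0,-0.4],"jaw":60},
  {"travel":[5,-1,0],"turn":[0,0,0],"jaw":60},
  {"travel":[0,0,0],"turn":[0,0,0],"jaw":60},
  {"travel":[0,0,0],"turn":[0,0,0],"jaw":10},
  {"travel":[0,0,0],"turn":[0,0,0],"jaw":10},
  {"travel":[0,0,0],"turn":[0,0,0],"jaw":10},
  {"travel":[0,0,0],"turn":[0,0,0],"jaw":10},
  {"travel":[0,0,0],"turn":[0,0,0],"jaw":10},
], newtons=100)

```text
time_s: 6.32
ee_pos: [464.7, 144.7, 8.6]
tcp_rot: [0.425, 0.565, -0.426, 0.565]
force: [-1.3, 0.3, -0.7]
gripper_width: 21.8
```

>>> send_rows([
  {"travel":[0,0,0],"turn":[0,0,0],"jaw":0},
  {"travel":[0,0,0],"turn":[0,0,0],"jaw":0},
  {"travel":[0,0,0],"turn":[0,0,0],"jaw":0},
])

```text
time_s: 6.57
ee_pos: [464.6, 144.7, 8.5]
tcp_rot: [0.425, 0.565, -0.426, 0.565]
force: [0.5, -0.9, -0.4]
gripper_width: 21.4
```

```bash
python3 -c "
from g import *
go((413.3,-56.5,25),(.9944,.106))"
```

```text
t 6.57 pos [464.6 144.7   8.5] M [[-0.0, 0.961, 0.275], [-0.001, 0.275, -0.961], [-1.0, -0.0, 0.0]] F [ 0.5 -0.9 -0.4] w 21.4
tool shift [ -16.4 -104.7  179.3] turn [9.9 0.  0. ] joints [ 0.23 -0.14  1.87 -0.    1.41 -0.05]
```

>>> send_rows([
  {"travel":[-8,0,0],"turn":[0,0,0],"jaw":0},
  {"travel":[-8,0,0],"turn":[0,0,0],"jaw":0},
  {"travel":[-8,0,0],"turn":[0,0,0],"jaw":0},
  {"travel":[0,0,0],"turn":[0,0,0],"jaw":0},
  {"travel":[0,0,0],"turn":[0,0,0],"jaw":0},
], newtons=110)

```text
time_s: 6.98
ee_pos: [463.0, 144.9, 33.3]
tcp_rot: [0.425, 0.566, -0.427, 0.563]
force: [-0.9, 0.2, -4.1]
gripper_width: 21.2
```

```bash
python3 -c "
from g import *
go((413.3,-56.5,30),(.9944,.106))
print(manip.read_state()['moment'])
for c in('top','side'):
    im=manip.read_camera(c); np.save(f'pics/{c}2.npy',im);cv2.imwrite(f'pics/{c}2.png',im[:,:,::-1])
im=np.load('pics/side2.npy');cv2.imwrite('pics/s2z.png',cv2.resize(im[170:300,230:360,::-1],None,fx=4.5,fy=4.5))"
```

```text
t 6.98 pos [463.  144.9  33.3] M [[-0.004, 0.961, 0.276], [-0.0, 0.276, -0.961], [-1.0, -0.004, -0.001]] F [-0.9  0.2 -4.1] w 21.2
tool shift [   3.5 -103.3  179.9] turn [ 9.9 -0.   0.2] joints [ 0.23 -0.16  1.84  0.    1.46 -0.05]
[0.33216033 0.14956007 0.02985207]
```

View pics/s2z.png

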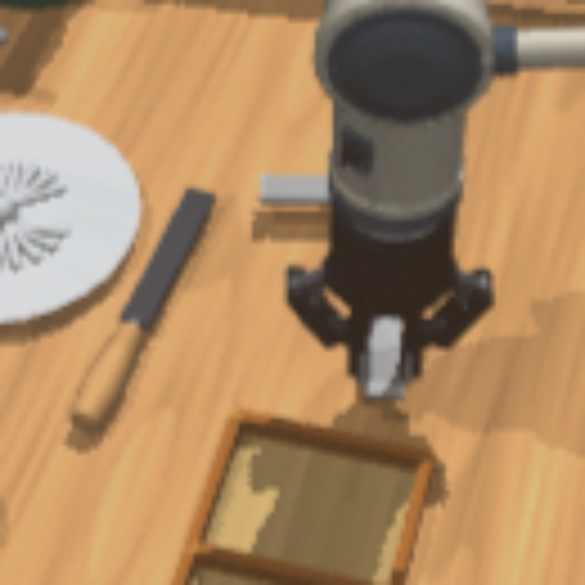

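>>> send_rows([
  {"travel":[0,0,0],"turn":[2.5,0,0],"jaw":0},
  {"travel":[0,0,0],"turn":[2.5,0,0],"jaw":0},
  {"travel":[0,0,0],"turn":[2.5,0,0],"jaw":0},
  {"travel":[0,0,0],"turn":[2.4,0,0],"jaw":0},
  {"travel":[0,0,0],"turn":[0,0,0],"jaw":0},
  {"travel":[0,0,0],"turn":[0,0,0],"jaw":0},
])

```text
time_s: 7.58
ee_pos: [461.8, 144.7, 30.8]
tcp_rot: [0.472, 0.526, -0.476, 0.522]
force: [1.0, 0.3, -4.0]
gripper_width: 21.2
```

```bash
python3 -c "
from g import *
go((413.3,-56.5,30),(.9944,.106))"
```

```text
t 7.58 pos [461.8 144.7  30.8] M [[-0.008, 0.995, 0.1], [-0.001, 0.1, -0.995], [-1.0, -0.008, -0.0]] F [ 1.   0.3 -4. ] w 21.2
tool shift [  1.3 -68.3 195.3] turn [-0.4 -0.   0.4] joints [ 0.23 -0.16  1.84  0.    1.46  0.13]
```

>>> send_rows([
  {"travel":[0,-4.3,12.2],"turn":[0,0,0],"jaw":0},
  {"travel":[0,-4.3,12.2],"turn":[0,0,0],"jaw":0},
  {"travel":[0,-4.3,12.2],"turn":[0,0,0],"jaw":0},
  {"travel":[0,-4.3,12.2],"turn":[0,0,0],"jaw":0},
  {"travel":[0,-4.3,12.2],"turn":[0,0,0],"jaw":0},
  {"travel":[0,-4.3,12.2],"turn":[0,0,0],"jaw":0},
  {"travel":[0,-4.3,12.2],"turn":[0,0,0],"jaw":0},
  {"travel":[0,-4.3,12.2],"turn":[0,0,0],"jaw":0},
])

```text
time_s: 8.25
ee_pos: [436.0, 42.3, 29.1]
tcp_rot: [0.468, 0.531, -0.472, 0.525]
force: [1.2, 0.7, -3.4]
gripper_width: 21.2
```

```bash
python3 -c "
from g import *
go((413.3,-56.5,25),(.9944,.106))"
```

```text
t 8.25 pos [436.   42.3  29.1] M [[-0.01, 0.993, 0.116], [0.001, 0.116, -0.993], [-1.0, -0.01, -0.002]] F [ 1.2  0.7 -3.4] w 21.2
tool shift [  4.3 -33.9  95.5] turn [ 0.6 -0.1  0.6] joints [ 0.02 -0.29  1.96  0.    1.48 -0.1 ]
```

>>> send_rows([
  {"travel":[0,-4.2,11.9],"turn":[0.3,0,0.3],"jaw":0},
  {"travel":[0,-4.2,11.9],"turn":[0.2,0,0.2],"jaw":0},
  {"travel":[0,-4.2,11.9],"turn":[0,0,0],"jaw":0},
  {"travel":[0,-4.2,11.9],"turn":[0,0,0],"jaw":0},
  {"travel":[0,-4.2,11.9],"turn":[0,0,0],"jaw":0},
  {"travel":[0,-4.2,11.9],"turn":[0,0,0],"jaw":0},
  {"travel":[0,-4.2,11.9],"turn":[0,0,0],"jaw":0},
  {"travel":[0,0,0],"turn":[0,0,0],"jaw":0},
])

```text
time_s: 8.92
ee_pos: [413.0, -49.5, 27.6]
tcp_rot: [0.469, 0.53, -0.471, 0.527]
force: [0.5, 0.6, -2.3]
gripper_width: 20.9
```

```bash
python3 -c "
from g import *
go((413.3,-56.5,15),(.9944,.106))
for c in('top','side'):
    im=manip.read_camera(c); np.save(f'pics/{c}3.npy',im);cv2.imwrite(f'pics/{c}3.png',im[:,:,::-1])"
```

```text
t 8.92 pos [413.  -49.5  27.6] M [[-0.004, 0.993, 0.117], [0.001, 0.117, -0.993], [-1.0, -0.004, -0.001]] F [ 0.5  0.6 -2.3] w 20.9
tool shift [12.6 -0.5  7. ] turn [ 0.6 -0.1  0.2] joints [-0.2  -0.36  2.02 -0.    1.49 -0.32]
```

View pics/top3.png

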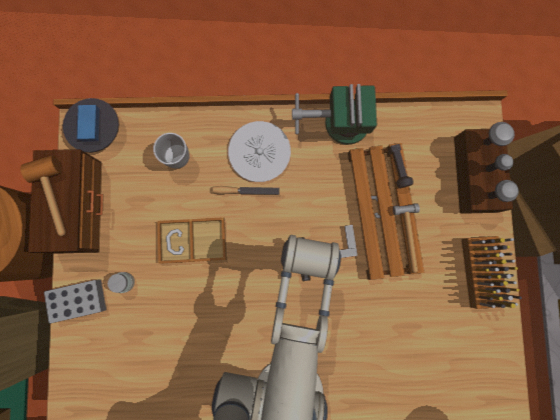

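View pics/side3.png

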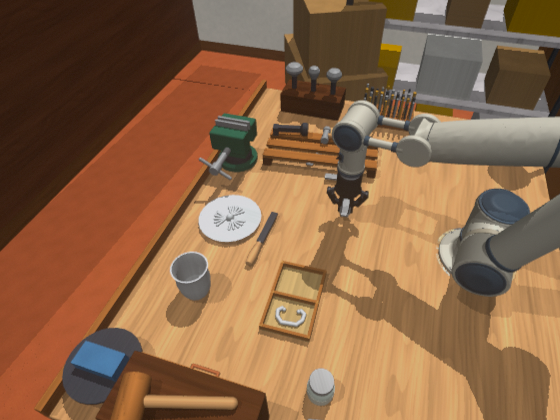

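```bash
cat > ovs.py <<'E'
from g import *
import sys
def L(pos,th,zb,along=0):
    c,s=np.cos(th),np.sin(th)
    P=np.array([(-20,-12.5),(180,-12.5),(180,87.5),(155,87.5),(155,12.5),(-20,12.5)])+[along,0]
    return np.c_[P@np.array([[c,s],[-s,c]])+pos[:2],np.full(6,zb)]
def show(tag,crop,f=6,zt=None,al=0,box3=None):
    s=manip.read_state();M=Ro.from_quat(s["tcp_rot"]).as_matrix();th=np.arctan2(M[1,2],M[0,2])
    zb=s["ee_pos"][2]-8.5+8 if zt is None else zt
    for c in("top","side"):
        im=manip.read_camera(c);np.save(f"pics/{c}{tag}.npy",im)
        x0,y0,x1,y1=crop[c]
        a=np.ascontiguousarray(cv2.resize(im[y0:y1,x0:x1,::-1],None,fx=f,fy=f,interpolation=cv2.INTER_NEAREST))
        q=((proj(c,L(s["ee_pos"],th,zb,al))+.5-[x0,y0])*f).astype(np.int32)
        cv2.polylines(a,[q],True,(255,0,255),1); cv2.imwrite(f"pics/{c}{tag}o.png",a)
E
python3 -c "
from ovs import *
show('3b',dict(top=(280,190,400,290),side=(310,130,400,230)))"
```

```text
(no output)
```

View pics/top3bo.png

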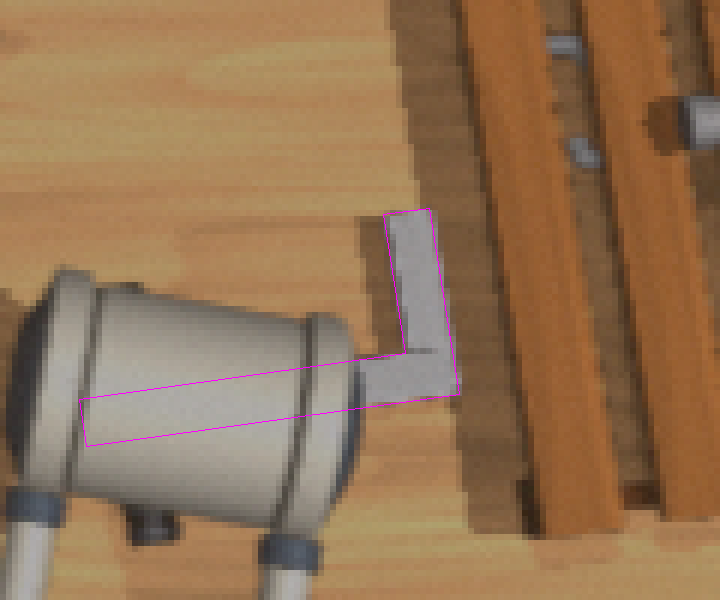

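View pics/side3bo.png

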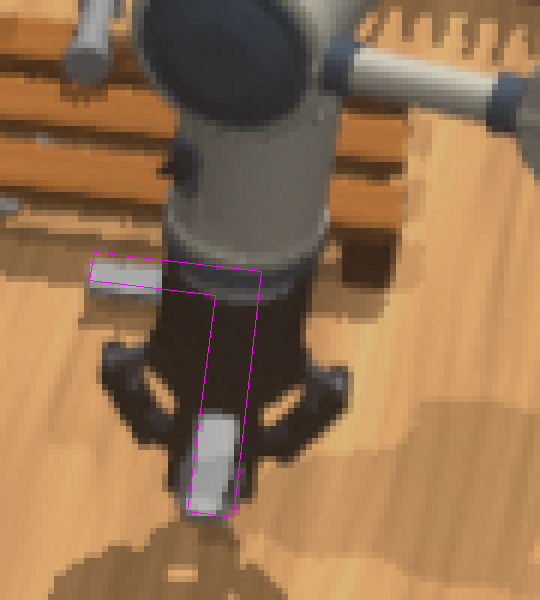

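>>> send_rows([
  {"travel":[8,0,0],"turn":[0.5,0,0.1],"jaw":0},
  {"travel":[8,0,0],"turn":[0,0,0],"jaw":0},
  {"travel":[0,0,0],"turn":[0,0,0],"jaw":0},
  {"travel":[0,0,0],"turn":[0,0,0],"jaw":0},
])

```text
time_s: 9.45
ee_pos: [414.3, -45.8, 10.3]
tcp_rot: [0.472, 0.528, -0.471, 0.527]
force: [0.5, -0.5, -1.8]
gripper_width: 21.1
```

```bash
python3 -c "
from g import *
go((430.3,-215.6,12),(.9944,.106))"
```

```text
t 9.45 pos [414.3 -45.8  10.3] M [[-0.0, 0.994, 0.112], [0.002, 0.112, -0.994], [-1.0, -0.0, -0.002]] F [ 0.5 -0.5 -1.8] w 21.1
tool shift [ -2.1  -3.1 170.5] turn [ 0.3 -0.1  0. ] joints [-0.19 -0.35  2.04  0.    1.45 -0.31]
```

>>> send_rows([
  {"travel":[-2,-0.3,12],"turn":[0.3,0,0],"jaw":0},
  {"travel":[0,-0.3,12],"turn":[0,0,0],"jaw":0},
  {"travel":[0,-0.3,12],"turn":[0,0,0],"jaw":0},
  {"travel":[0,-0.3,12],"turn":[0,0,0],"jaw":0},
  {"travel":[0,-0.3,12],"turn":[0,0,0],"jaw":0},
  {"travel":[0,-0.3,12],"turn":[0,0,0],"jaw":0},
  {"travel":[0,0,0],"turn":[0,0,0],"jaw":0},
])

```text
time_s: 10.03
ee_pos: [421.4, -117.6, 11.9]
tcp_rot: [0.472, 0.528, -0.47, 0.527]
force: [0.2, -1.1, -2.0]
gripper_width: 21.4
```

```bash
python3 -c "
from g import *
go((430.3,-215.6,12),(.9944,.106))"
```

```text
t 10.03 pos [ 421.4 -117.6   11.9] M [[-0.0, 0.994, 0.113], [0.004, 0.113, -0.994], [-1.0, 0.0, -0.004]] F [ 0.2 -1.1 -2. ] w 21.4
tool shift [-0.5 -2.2 98.4] turn [ 0.4 -0.2 -0. ] joints [-0.35 -0.28  1.99  0.    1.44 -0.47]
```

>>> send_rows([
  {"travel":[0,-0.6,12],"turn":[0.4,-0.2,0],"jaw":0},
  {"travel":[0,-0.6,12],"turn":[0,0,0],"jaw":0},
  {"travel":[0,-0.6,12],"turn":[0,0,0],"jaw":0},
  {"travel":[0,-0.6,12],"turn":[0,0,0],"jaw":0},
  {"travel":[0,-0.3,12],"turn":[0,0,0],"jaw":0},
  {"travel":[0,-0.3,12],"turn":[0,0,0],"jaw":0},
  {"travel":[0,0,12],"turn":[0,0,0],"jaw":0},
  {"travel":[0,0,0],"turn":[0,0,0],"jaw":0},
])

```text
time_s: 10.7
ee_pos: [428.2, -207.1, 11.6]
tcp_rot: [0.472, 0.527, -0.472, 0.526]
force: [0.2, -1.0, -2.2]
gripper_width: 21.0
```

```bash
python3 -c "
from ovs import *
go((430.3,-215.6,12),(.9944,.106))
show('4',dict(top=(300,180,420,280),side=(280,120,400,220)))"
```

```text
t 10.7 pos [ 428.2 -207.1   11.6] M [[-0.0, 0.994, 0.109], [0.001, 0.109, -0.994], [-1.0, 0.0, -0.001]] F [ 0.2 -1.  -2.2] w 21.0
tool shift [-0.4  1.2  8.7] turn [ 0.2 -0.  -0. ] joints [-0.52 -0.17  1.89  0.    1.42 -0.63]
```

View pics/top4o.png

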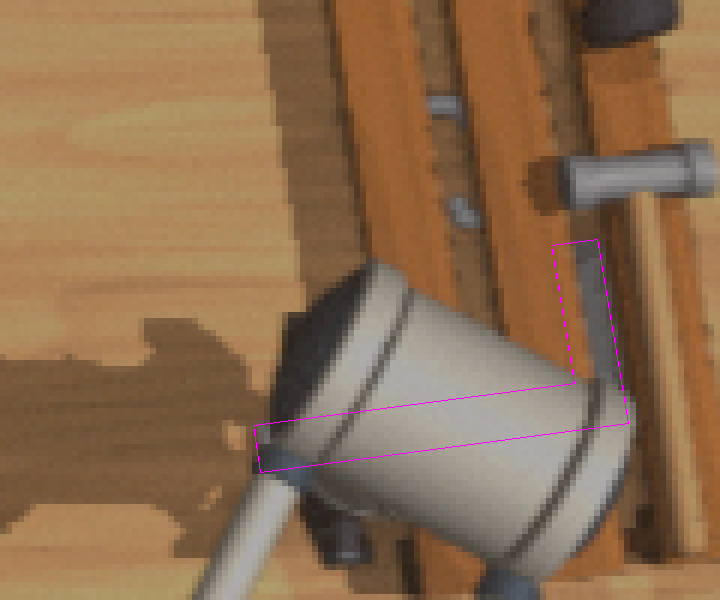

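View pics/side4o.png

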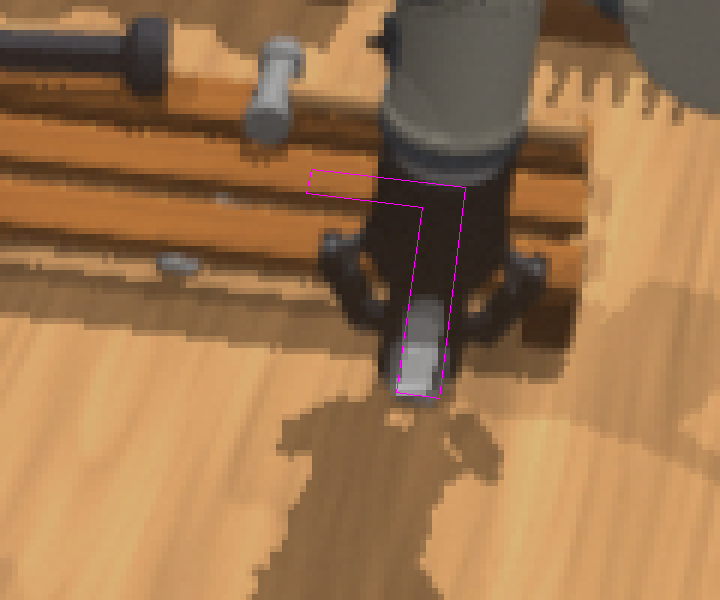

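>>> send_rows([
  {"travel":[0,0,5],"turn":[0.2,0,0],"jaw":0},
  {"travel":[0,0,4],"turn":[0,0,0],"jaw":0},
  {"travel":[0,0,0],"turn":[0,0,0],"jaw":0},
  {"travel":[0,8,0],"turn":[0,0,0],"jaw":0},
  {"travel":[0,8,0],"turn":[0,0,0],"jaw":0},
  {"travel":[0,8,0],"turn":[0,0,0],"jaw":0},
  {"travel":[0,0,0],"turn":[0,0,0],"jaw":0},
])

```text
time_s: 11.38
ee_pos: [455.2, -211.0, 11.3]
tcp_rot: [0.473, 0.527, -0.472, 0.525]
force: [0.5, -0.6, -2.0]
gripper_width: 21.5
```

```bash
python3 -c "
from ovs import *
go((512.9,-206.8,12),(.9944,.106))"
```

```text
t 11.38 pos [ 455.2 -211.    11.3] M [[-0.0, 0.994, 0.106], [0.003, 0.106, -0.994], [-1.0, -0.0, -0.003]] F [ 0.5 -0.6 -2. ] w 21.5
tool shift [-0.7 57.8  2. ] turn [-0.  -0.2  0. ] joints [-0.5  -0.09  1.82  0.    1.41 -0.61]
```

>>> send_rows([
  {"travel":[0,8,0.5],"turn":[0,-0.2,0],"jaw":0},
  {"travel":[0,8,0.3],"turn":[0,0,0],"jaw":0},
  {"travel":[0,8,0.3],"turn":[0,0,0],"jaw":0},
  {"travel":[0,8,0.3],"turn":[0,0,0],"jaw":0},
  {"travel":[0,8,0.3],"turn":[0,0,0],"jaw":0},
  {"travel":[0,8,0.3],"turn":[0,0,0],"jaw":0},
  {"travel":[0,8,0.3],"turn":[0,0,0],"jaw":0},
  {"travel":[0,0,0],"turn":[0,0,0],"jaw":0},
])

```text
time_s: 12.05
ee_pos: [518.3, -205.7, 10.6]
tcp_rot: [0.472, 0.526, -0.473, 0.526]
force: [0.8, 0.6, -1.6]
gripper_width: 21.2
```

```bash
python3 -c "
from ovs import *
go((512.9,-206.8,9),(.9944,.106))
show('5',dict(top=(300,180,420,280),side=(270,120,390,220)))"
```

```text
t 12.05 pos [ 518.3 -205.7   10.6] M [[-0.001, 0.994, 0.108], [-0.0, 0.108, -0.994], [-1.0, -0.001, 0.0]] F [ 0.8  0.6 -1.6] w 21.2
tool shift [ 1.6 -5.5  0.5] turn [0.1 0.  0. ] joints [-0.44  0.06  1.68 -0.    1.41 -0.55]
```

View pics/top5o.png

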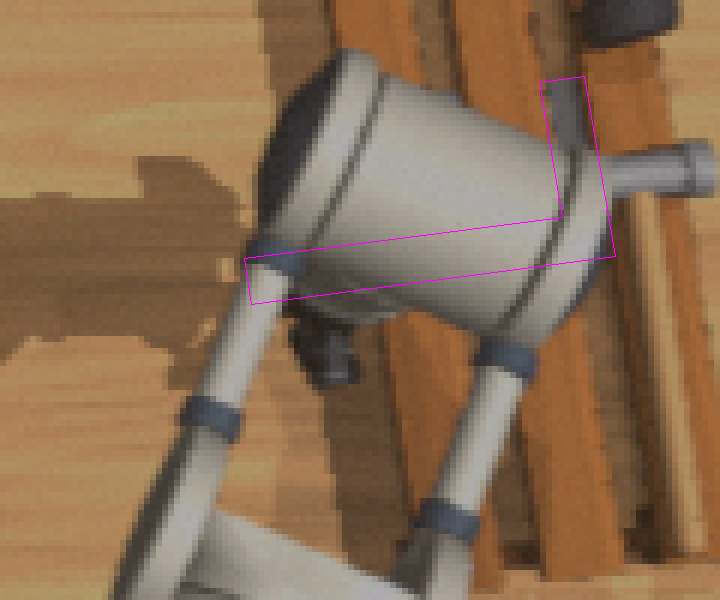

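View pics/side5o.png

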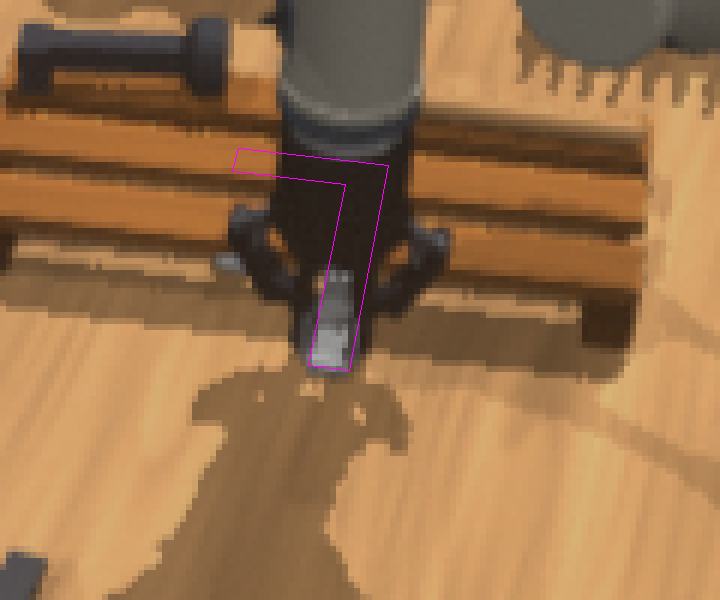

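>>> send_rows([
  {"travel":[1.5,0,0],"turn":[0,0,0],"jaw":0},
  {"travel":[0,0,0],"turn":[0,0,0],"jaw":0},
  {"travel":[0,0,-8],"turn":[0,0,0],"jaw":0},
  {"travel":[0,0,-8],"turn":[0,0,0],"jaw":0},
  {"travel":[0,0,-8],"turn":[0,0,0],"jaw":0},
  {"travel":[0,0,-8],"turn":[0,0,0],"jaw":0},
  {"travel":[0,0,-8],"turn":[0,0,0],"jaw":0},
  {"travel":[0,0,0],"turn":[0,0,0],"jaw":0},
])

```text
time_s: 12.82
ee_pos: [511.3, -162.7, 9.5]
tcp_rot: [0.472, 0.526, -0.473, 0.526]
force: [-0.7, 0.4, -1.5]
gripper_width: 21.2
```

```bash
python3 -c "
from ovs import *
go((493.8,-27.9,9),(.9944,.106))
show('6',dict(top=(290,180,410,280),side=(270,120,390,220)))"
```

```text
t 12.82 pos [ 511.3 -162.7    9.5] M [[-0.001, 0.994, 0.106], [-0.002, 0.106, -0.994], [-1.0, -0.001, 0.002]] F [-0.7  0.4 -1.5] w 21.2
tool shift [   0.3   -3.1 -135.9] turn [-0.   0.1  0. ] joints [-0.37  0.    1.73 -0.    1.41 -0.48]
```

View pics/top6o.png

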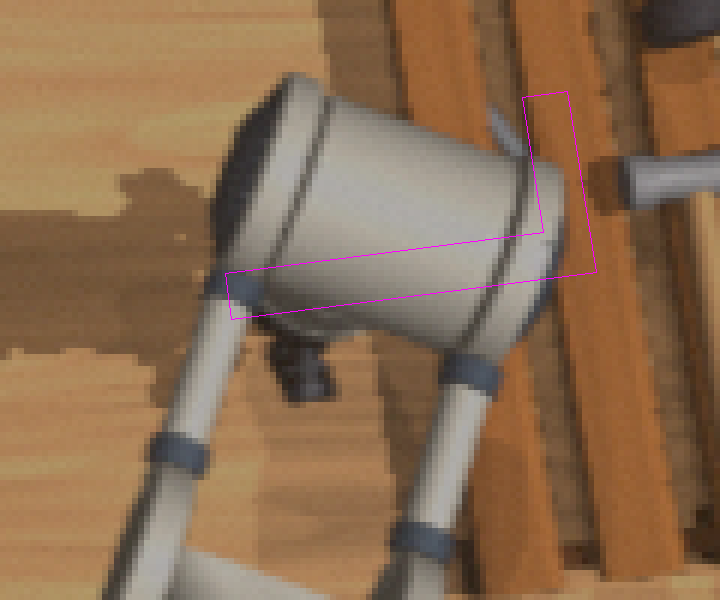

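View pics/side6o.png

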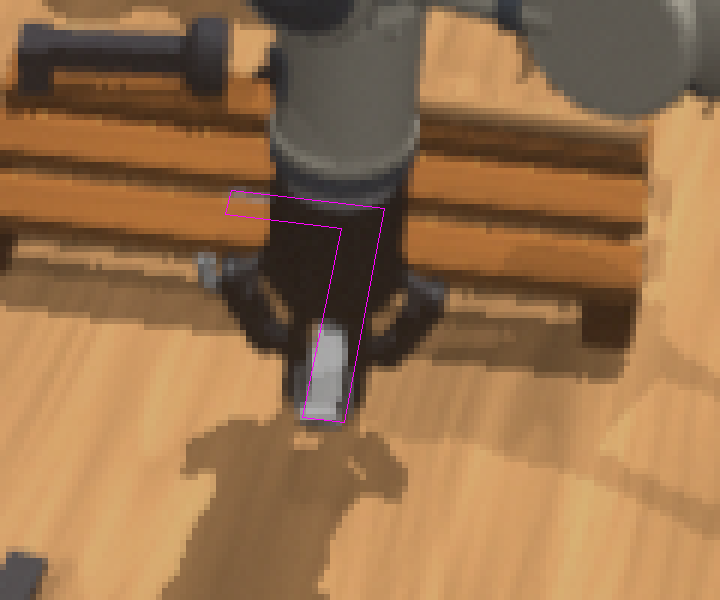

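>>> send_rows([
  {"travel":[0,0.5,-8],"turn":[0,0,0],"jaw":0},
  {"travel":[0,0.5,-8],"turn":[0,0,0],"jaw":0},
  {"travel":[0,0.5,-8],"turn":[0,0,0],"jaw":0},
  {"travel":[0,0.5,-8],"turn":[0,0,0],"jaw":0},
  {"travel":[0,0.5,-8],"turn":[0,0,0],"jaw":0},
  {"travel":[0,0.5,-8],"turn":[0,0,0],"jaw":0},
  {"travel":[0,0.5,-8],"turn":[0,0,0],"jaw":0},
  {"travel":[0,0,0],"turn":[0,0,0],"jaw":0},
])

```text
time_s: 13.58
ee_pos: [508.7, -102.4, 9.3]
tcp_rot: [0.472, 0.525, -0.474, 0.526]
force: [-1.2, 1.2, -1.6]
gripper_width: 20.9
```

```bash
python3 -c "
from ovs import *
go((493.8,-27.9,9),(.9944,.106))
show('7',dict(top=(290,180,410,280),side=(270,120,390,220)))"
```

```text
t 13.58 pos [ 508.7 -102.4    9.3] M [[-0.001, 0.995, 0.105], [-0.003, 0.105, -0.995], [-1.0, -0.001, 0.003]] F [-1.2  1.2 -1.6] w 20.9
tool shift [  0.1  -7.  -75.7] turn [-0.1  0.1  0. ] joints [-0.26 -0.05  1.78 -0.    1.41 -0.37]
```

View pics/top7o.png

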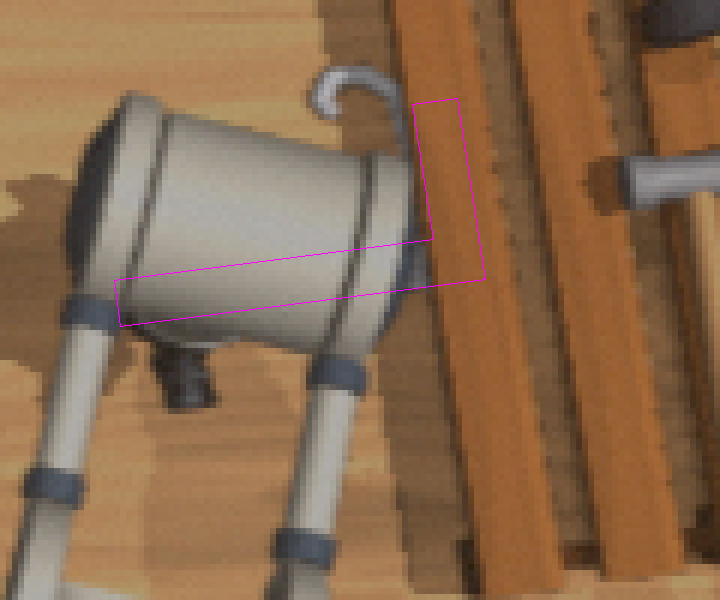

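View pics/side7o.png

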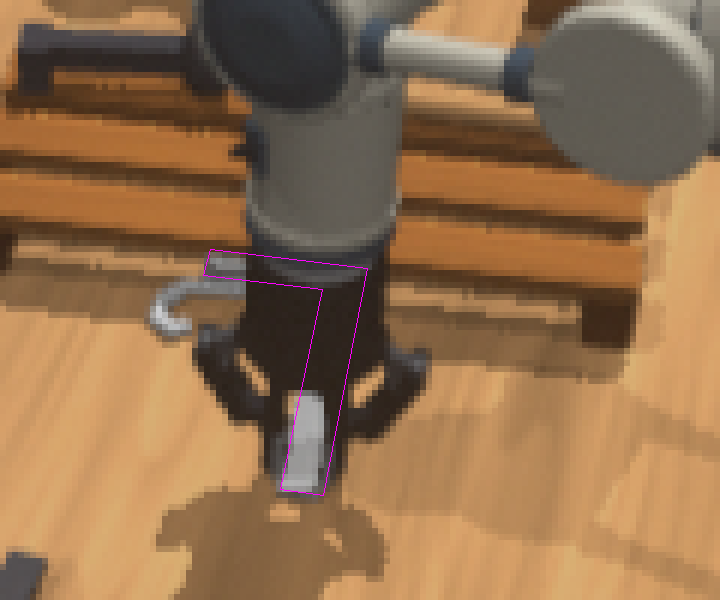

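>>> send_rows([
  {"travel":[0,0,-9],"turn":[0,0,0],"jaw":0},
  {"travel":[0,0,-9],"turn":[0,0,0],"jaw":0},
  {"travel":[0,0,-9],"turn":[0,0,0],"jaw":0},
  {"travel":[0,0,-9],"turn":[0,0,0],"jaw":0},
  {"travel":[0,0,-9],"turn":[0,0,0],"jaw":0},
  {"travel":[0,0,-9],"turn":[0,0,0],"jaw":0},
  {"travel":[0,0,-9],"turn":[0,0,0],"jaw":0},
  {"travel":[0,0,-9],"turn":[0,0,0],"jaw":0},
])

```text
time_s: 14.35
ee_pos: [500.8, -27.3, 9.2]
tcp_rot: [0.473, 0.523, -0.475, 0.526]
force: [0.9, -1.3, -1.9]
gripper_width: 20.9
```

>>> send_rows([
  {"travel":[0,0,-9],"turn":[0,0,0],"jaw":0},
  {"travel":[0,0,-9],"turn":[0,0,0],"jaw":0},
  {"travel":[0,0,-5],"turn":[0,0,0],"jaw":0},
  {"travel":[0,0,0],"turn":[0,0,0],"jaw":0},
  {"travel":[0,0,0],"turn":[0,0,0],"jaw":0},
])

```text
time_s: 14.77
ee_pos: [497.8, 0.8, 9.1]
tcp_rot: [0.472, 0.524, -0.474, 0.527]
force: [0.5, -1.5, -1.5]
gripper_width: 21.0
```

```bash
python3 -c "
from ovs import *
go((493.8,-27.9,9),(.9944,.106))
show('8',dict(top=(270,180,390,280),side=(230,160,350,260)))"
```

```text
t 14.77 pos [497.8   0.8   9.1] M [[0.0, 0.995, 0.105], [-0.005, 0.105, -0.994], [-1.0, -0.0, 0.005]] F [ 0.5 -1.5 -1.5] w 21.0
tool shift [ 0.2 -7.  28.1] turn [-0.1  0.3  0. ] joints [-0.06 -0.1   1.84 -0.    1.41 -0.17]
```

View pics/top8o.png

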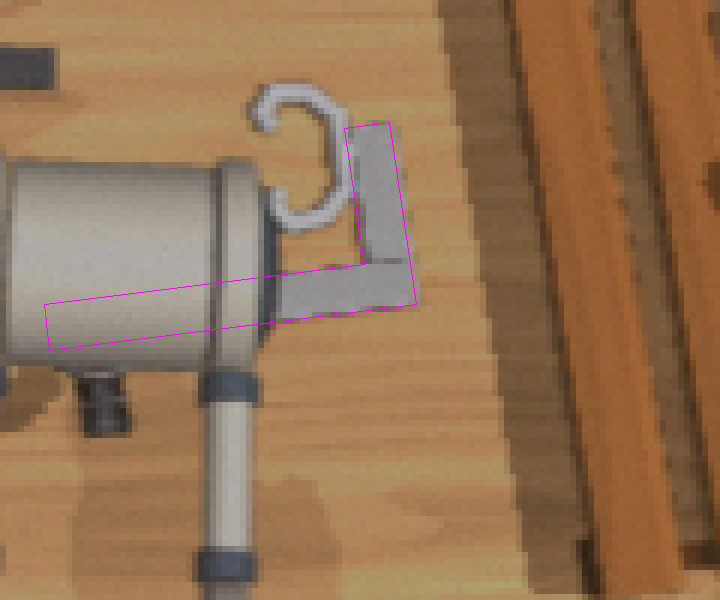

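View pics/side8o.png

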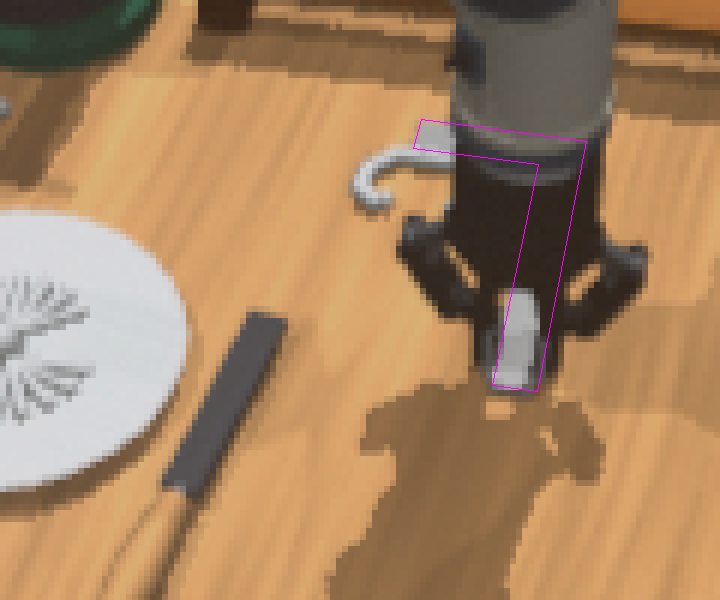

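>>> send_rows([
  {"travel":[0,0,6],"turn":[0,0,0],"jaw":0},
  {"travel":[-3,0,3],"turn":[0,0,0],"jaw":0},
  {"travel":[0,0,0],"turn":[0,0,0],"jaw":0},
  {"travel":[0,-12,0],"turn":[0,0,0],"jaw":0},
  {"travel":[0,-12,0],"turn":[0,0,0],"jaw":0},
  {"travel":[0,-12,0],"turn":[0,0,0],"jaw":0},
  {"travel":[0,-12,0],"turn":[0,0,0],"jaw":0},
  {"travel":[0,-12,0],"turn":[0,0,0],"jaw":0},
])

```text
time_s: 15.53
ee_pos: [438.9, -17.7, 12.1]
tcp_rot: [0.474, 0.524, -0.475, 0.525]
force: [-0.9, 0.8, -2.9]
gripper_width: 21.5
```

>>> send_rows([
  {"travel":[0,-12,0],"turn":[0,0,0],"jaw":0},
  {"travel":[0,-12,0],"turn":[0,0,0],"jaw":0},
  {"travel":[0,-12,0],"turn":[0,0,0],"jaw":0},
  {"travel":[0,0,0],"turn":[0,0,0],"jaw":0},
  {"travel":[0,0,0],"turn":[0,0,0],"jaw":0},
])

```text
time_s: 15.95
ee_pos: [399.9, -23.3, 11.9]
tcp_rot: [0.475, 0.523, -0.476, 0.524]
force: [1.4, -0.0, -4.0]
gripper_width: 21.1
```

```bash
python3 -c "
from ovs import *
go((400,-5,8.5),(.9944,.106))
show('9',dict(top=(270,180,390,280),side=(230,160,350,260)))"
```

```text
t 15.95 pos [399.9 -23.3  11.9] M [[0.001, 0.995, 0.096], [-0.002, 0.096, -0.995], [-1.0, 0.0, 0.002]] F [ 1.4 -0.  -4. ] w 21.1
tool shift [  3.3   1.9 -18.2] turn [-0.5  0.1 -0. ] joints [-0.14 -0.4   2.08 -0.    1.46 -0.24]
```

View pics/top9o.png

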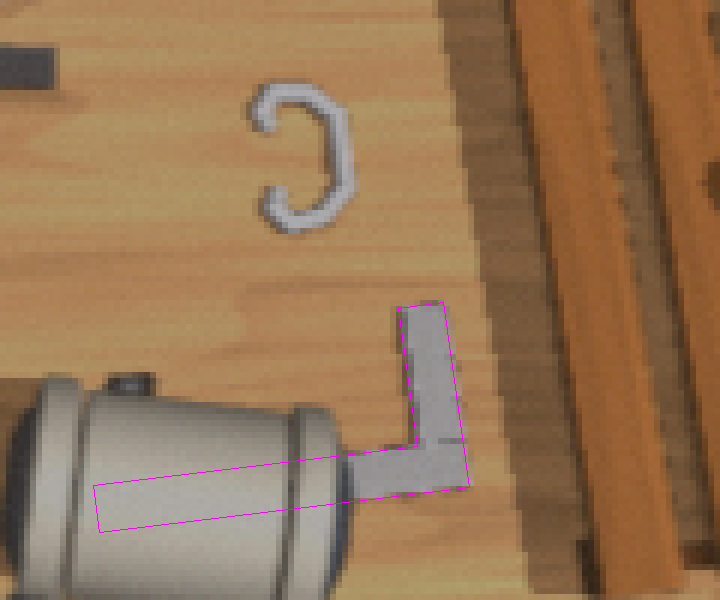

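>>> send_rows([
  {"travel":[3.3,0,0],"turn":[0,0,0],"jaw":0},
  {"travel":[0,0,0],"turn":[0,0,0],"jaw":0},
  {"travel":[0,0,0],"turn":[0,0,0],"jaw":0},
  {"travel":[0,0,0],"turn":[0,0,0],"jaw":60},
  {"travel":[0,0,0],"turn":[0,0,0],"jaw":60},
  {"travel":[0,0,0],"turn":[0,0,0],"jaw":60},
  {"travel":[0,0,0],"turn":[0,0,0],"jaw":60},
  {"travel":[0,0,0],"turn":[0,0,0],"jaw":60},
])

```text
time_s: 16.72
ee_pos: [403.5, -23.6, 10.1]
tcp_rot: [0.475, 0.522, -0.475, 0.526]
force: [-0.2, -0.4, -0.7]
gripper_width: 51.3
```

>>> send_rows([
  {"travel":[-10,0,0],"turn":[0,0,0],"jaw":60},
  {"travel":[-15,0,0],"turn":[0,0,0],"jaw":60},
  {"travel":[-25,0,0],"turn":[0,0,0],"jaw":60},
  {"travel":[-25,0,0],"turn":[0,0,0],"jaw":60},
  {"travel":[-25,0,0],"turn":[0,0,0],"jaw":60},
  {"travel":[0,0,0],"turn":[0,0,0],"jaw":60},
])

```text
time_s: 17.22
ee_pos: [401.8, -23.1, 116.4]
tcp_rot: [0.475, 0.523, -0.475, 0.525]
force: [0.3, 0.1, 0.3]
gripper_width: 51.2
```

```bash
cat > f4.py <<'E'
from fit import *
from g import go
vs=np.load("shape.npy");sh=vs[3:8]
def fith(tag,z,bt,bs,th0,c0,R=25,thr=1.35):
    out=[]
    for c,b in(("top",bt),("side",bs)):
        if b is None: continue
        im=manip.read_camera(c).astype(float); np.save(f"pics/{c}{tag}.npy",im)
        UV=box(b);px=im[UV[:,1],UV[:,0]];a=np.clip((1.6-px[:,0]/(px[:,2]+1))/.4,0,1)
        def cost(v): return ((soft(dist(c,UV,v,sh,z))-a)**2).sum()
        r=differential_evolution(cost,[(c0[0]-R,c0[0]+R),(c0[1]-R,c0[1]+R),(th0-.8,th0+.8)],seed=1,maxiter=80,popsize=15)
        print(c,round(r.fun,2),a.sum().round(1),np.round(r.x,3)); out.append(r.x)
    return out
E
python3 - <<'E'
from f4 import *
im=manip.read_camera("side");cv2.imwrite("pics/side10.png",im[:,:,::-1])
im=manip.read_camera("top");cv2.imwrite("pics/top10.png",im[:,:,::-1])
print(manip.read_state()["ee_pos"])
c0=plane("top",(270+305/6,180+158/6),5.5)[0];print(c0, proj("side",[c0]))
E
```

```text
[400.3978319  -22.91723248 112.06759331]
[ 583.87223316 -123.95658183    5.5       ] [[301.52641672 189.55985551]]
```

View pics/side10.png

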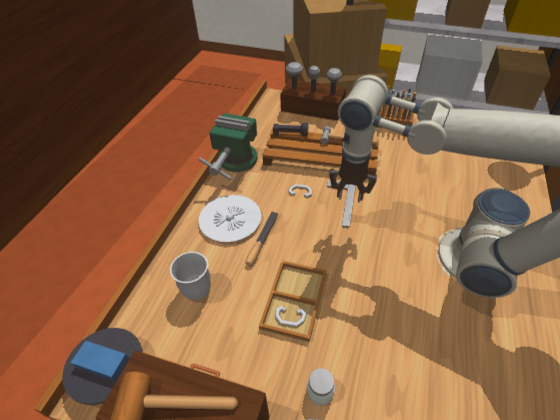

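View pics/top10.png

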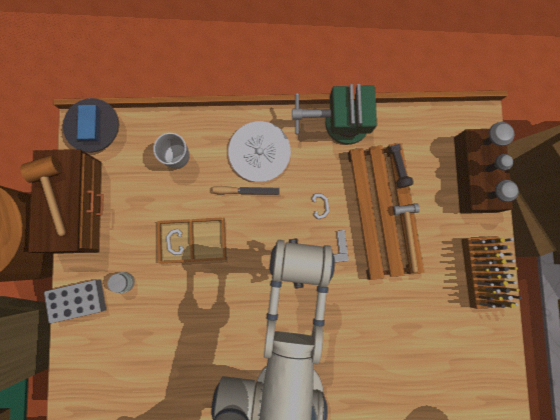

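```bash
python3 - <<'E'
from f4 import *
o=fith("11",5.5,(308,190,333,222),(284,180,318,200),3.25,(584,-124))
for v in o:
    th=v[2]; print("back mid",np.round(v[:2]+20.5*np.array([-np.sin(th),np.cos(th)]),1),"jaw",np.round([-np.sin(th),np.cos(th)],3))
v=o[0];th=v[2];b=v[:2]+20.5*np.array([-np.sin(th),np.cos(th)])
go((b[0],b[1],112),(-np.sin(th),np.cos(th)))
E
```

```text
top 13.22 181.3 [ 586.832 -122.162    3.243]
side 20.88 135.3 [ 588.32  -121.492    3.256]
back mid [ 588.9 -142.6] jaw [ 0.102 -0.995]
back mid [ 590.7 -141.9] jaw [ 0.114 -0.993]
t 17.42 pos [399.2 -22.8 109.4] M [[-0.008, 0.995, 0.098], [-0.002, 0.098, -0.995], [-1.0, -0.008, 0.001]] F [-0.1  0.2 -1. ] w 50.9
tool shift [ -3.9 177.1 137.8] turn [89.8  0.4  0.3] joints [-0.14 -0.45  1.94 -0.    1.66 -0.24]
```

>>> send_rows([
  {"travel":[0,0,0],"turn":[7.1,0,0],"jaw":60},
  {"travel":[0,0,0],"turn":[7.1,0,0],"jaw":60},
  {"travel":[0,0,0],"turn":[7.1,0,0],"jaw":60},
  {"travel":[0,0,0],"turn":[7.1,0,0],"jaw":60},
  {"travel":[0,0,0],"turn":[7.1,0,0],"jaw":60},
  {"travel":[0,0,0],"turn":[7.1,0,0],"jaw":60},
  {"travel":[0,0,0],"turn":[7.1,0,0],"jaw":60},
  {"travel":[0,0,0],"turn":[7.1,0,0],"jaw":60},
])

```text
time_s: 18.08
ee_pos: [392.5, -21.9, 96.5]
tcp_rot: [-0.658, -0.235, 0.678, -0.227]
force: [0.1, -0.2, -0.0]
gripper_width: 51.0
```

>>> send_rows([
  {"travel":[0,0,0],"turn":[7.1,0,0],"jaw":60},
  {"travel":[0,0,0],"turn":[7.1,0,0],"jaw":60},
  {"travel":[0,0,0],"turn":[7.1,0,0],"jaw":60},
  {"travel":[0,0,0],"turn":[7.1,0,0],"jaw":60},
  {"travel":[0,0,0],"turn":[2.5,0,0],"jaw":60},
  {"travel":[0,0,0],"turn":[0,0,0],"jaw":60},
  {"travel":[0,0,0],"turn":[0,0,0],"jaw":60},
])

```text
time_s: 18.67
ee_pos: [386.1, -21.0, 84.8]
tcp_rot: [-0.688, -0.043, 0.723, -0.038]
force: [-0.2, -0.4, 0.9]
gripper_width: 51.2
```

```bash
python3 -c "
from g import *
go((589.5,-142.5,90),(.105,-.994))"
```

```text
t 18.67 pos [386.1 -21.   84.8] M [[-0.051, 0.114, -0.992], [0.004, -0.993, -0.115], [-0.999, -0.01, 0.05]] F [-0.2 -0.4  0.9] w 51.2
tool shift [ -16.   143.9 -187.6] turn [0.6 2.9 0.6] joints [-0.14 -0.44  1.98 -0.    1.66  1.32]
```

>>> send_rows([
  {"travel":[-8,0,0],"turn":[0.6,2.9,0.6],"jaw":60},
  {"travel":[-2,13,-17],"turn":[0,0,0],"jaw":60},
  {"travel":[-2,13,-17],"turn":[0,0,0],"jaw":60},
  {"travel":[-2,13,-17],"turn":[0,0,0],"jaw":60},
  {"travel":[-2,13,-17],"turn":[0,0,0],"jaw":60},
  {"travel":[-2,13,-17],"turn":[0,0,0],"jaw":60},
  {"travel":[-2,13,-17],"turn":[0,0,0],"jaw":60},
  {"travel":[-2,13,-17],"turn":[0,0,0],"jaw":60},
])

```text
time_s: 19.33
ee_pos: [514.1, -98.6, 102.7]
tcp_rot: [-0.705, -0.044, 0.707, -0.043]
force: [-0.1, 0.6, 0.1]
gripper_width: 51.6
```

>>> send_rows([
  {"travel":[-2,13,-17],"turn":[0,0,0],"jaw":60},
  {"travel":[-2,13,-17],"turn":[0,0,0],"jaw":60},
  {"travel":[-2,6,-8],"turn":[0,0,0],"jaw":60},
  {"travel":[0,0,0],"turn":[0,0,0],"jaw":60},
  {"travel":[0,0,0],"turn":[0,0,0],"jaw":60},
])

```text
time_s: 19.75
ee_pos: [562.6, -128.3, 103.4]
tcp_rot: [-0.702, -0.047, 0.709, -0.045]
force: [0.1, -0.3, 0.1]
gripper_width: 51.3
```

```bash
python3 -c "
from g import *
go((589.5,-142.5,60),(.105,-.994))"
```

```text
t 19.75 pos [ 562.6 -128.3  103.4] M [[-0.009, 0.13, -0.991], [0.003, -0.992, -0.13], [-1.0, -0.004, 0.009]] F [ 0.1 -0.3  0.1] w 51.3
tool shift [ 43.1  17.7 -25.2] turn [1.4 0.5 0.2] joints [-0.28  0.05  1.51 -0.    1.59  1.16]
```

>>> send_rows([
  {"travel":[0,17.7,-25.2],"turn":[1.4,0.5,0.2],"jaw":35},
  {"travel":[0,0,0],"turn":[0,0,0],"jaw":35},
  {"travel":[12,0,0],"turn":[0,0,0],"jaw":35},
  {"travel":[12,0,0],"turn":[0,0,0],"jaw":35},
  {"travel":[12,0,0],"turn":[0,0,0],"jaw":35},
  {"travel":[0,0,0],"turn":[0,0,0],"jaw":35},
  {"travel":[0,0,0],"turn":[0,0,0],"jaw":35},
])

```text
time_s: 20.33
ee_pos: [583.5, -139.0, 57.0]
tcp_rot: [-0.702, -0.041, 0.71, -0.038]
force: [-1.2, -0.1, 0.4]
gripper_width: 29.8
```

```bash
python3 -c "
from g import *
go((589.5,-142.5,30),(.105,-.994))"
```

```text
t 20.33 pos [ 583.5 -139.    57. ] M [[-0.012, 0.111, -0.994], [0.004, -0.994, -0.111], [-1.0, -0.006, 0.012]] F [-1.2 -0.1  0.4] w 29.8
tool shift [26.9  4.3 -5.9] turn [0.3 0.7 0.3] joints [-0.29  0.14  1.5   0.    1.51  1.17]
```

>>> send_rows([
  {"travel":[0,4.3,-5.9],"turn":[0.3,0.7,0.3],"jaw":35},
  {"travel":[0,0,0],"turn":[0,0,0],"jaw":35},
  {"travel":[10,0,0],"turn":[0,0,0],"jaw":35},
  {"travel":[10,0,0],"turn":[0,0,0],"jaw":35},
  {"travel":[0,0,0],"turn":[0,0,0],"jaw":35},
  {"travel":[0,0,0],"turn":[0,0,0],"jaw":35},
])

```text
time_s: 20.83
ee_pos: [590.7, -142.7, 36.9]
tcp_rot: [0.708, 0.037, -0.704, 0.038]
force: [-0.2, 0.4, 0.6]
gripper_width: 29.8
```

```bash
python3 -c "
from ovs import *
go((589.5,-142.5,11),(.105,-.994))
im=manip.read_camera('side');cv2.imwrite('pics/s12.png',cv2.resize(im[130:230,240:360,::-1],None,fx=6,fy=6))
im=manip.read_camera('top');cv2.imwrite('pics/t12.png',im[:,:,::-1])"
```

```text
t 20.83 pos [ 590.7 -142.7   36.9] M [[0.005, 0.106, -0.994], [-0.001, -0.994, -0.106], [-1.0, 0.002, -0.005]] F [-0.2  0.4  0.6] w 29.8
tool shift [25.9 -0.4  1.3] turn [ 0.  -0.3 -0.1] joints [-0.29  0.16  1.52  0.    1.46  1.17]
```

View pics/s12.png

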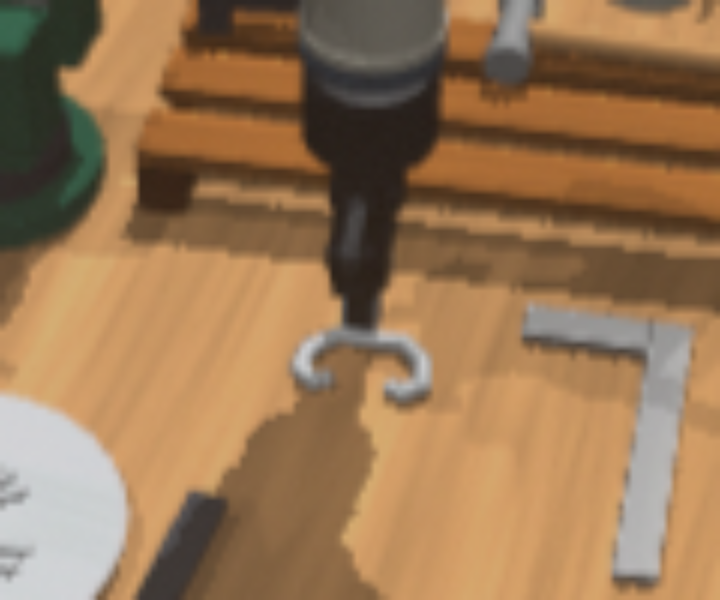

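>>> send_rows([
  {"travel":[9,0,0.5],"turn":[0,-0.3,0],"jaw":35},
  {"travel":[9,0,0.5],"turn":[0,0,0],"jaw":35},
  {"travel":[0,0,0],"turn":[0,0,0],"jaw":35},
  {"travel":[0,0,0],"turn":[0,0,0],"jaw":35},
], newtons=30)

```text
time_s: 21.27
ee_pos: [590.1, -142.9, 17.7]
tcp_rot: [0.706, 0.037, -0.706, 0.038]
force: [-0.2, 0.2, 0.7]
gripper_width: 30.0
```

```bash
python3 -c "
from ovs import *
go((589.5,-142.5,9.5),(.105,-.994))"
```

```text
t 21.27 pos [ 590.1 -142.9   17.7] M [[0.0, 0.106, -0.994], [-0.002, -0.994, -0.106], [-1.0, 0.002, -0.0]] F [-0.2  0.2  0.7] w 30.0
tool shift [ 8.2 -0.5  0.5] turn [ 0.  -0.  -0.1] joints [-0.29  0.18  1.53 -0.    1.43  1.17]
```

>>> send_rows([
  {"travel":[8,0,0],"turn":[0,0,0],"jaw":35},
  {"travel":[0,0,0],"turn":[0,0,0],"jaw":35},
  {"travel":[0,0,0],"turn":[0,0,0],"jaw":15},
  {"travel":[0,0,0],"turn":[0,0,0],"jaw":5},
  {"travel":[0,0,0],"turn":[0,0,0],"jaw":0},
  {"travel":[0,0,0],"turn":[0,0,0],"jaw":0},
  {"travel":[0,0,0],"turn":[0,0,0],"jaw":0},
  {"travel":[0,0,0],"turn":[0,0,0],"jaw":0},
], newtons=40)

```text
time_s: 21.93
ee_pos: [590.0, -142.9, 8.9]
tcp_rot: [0.706, 0.037, -0.706, 0.038]
force: [-0.0, -0.2, -0.8]
gripper_width: 9.1
```

```bash
python3 -c "
from ovs import *
go((589.5,-142.5,60),(.105,-.994))"
```

```text
t 21.93 pos [ 590.  -142.9    8.9] M [[0.0, 0.106, -0.994], [-0.002, -0.994, -0.106], [-1.0, 0.002, 0.0]] F [-0.  -0.2 -0.8] w 9.1
tool shift [-51.2  -0.4   0.5] turn [ 0.1  0.  -0.1] joints [-0.29  0.19  1.54 -0.    1.42  1.17]
```

>>> send_rows([
  {"travel":[-5,0,0],"turn":[0,0,0],"jaw":0},
  {"travel":[-10,0,0],"turn":[0,0,0],"jaw":0},
  {"travel":[-15,0,0],"turn":[0,0,0],"jaw":0},
  {"travel":[-20,0,0],"turn":[0,0,0],"jaw":0},
  {"travel":[-20,0,0],"turn":[0,0,0],"jaw":0},
  {"travel":[-20,0,0],"turn":[0,0,0],"jaw":0},
  {"travel":[0,0,0],"turn":[0,0,0],"jaw":0},
  {"travel":[0,0,0],"turn":[0,0,0],"jaw":0},
], newtons=60)

```text
time_s: 22.6
ee_pos: [589.5, -142.7, 106.3]
tcp_rot: [-0.706, -0.037, 0.706, -0.038]
force: [0.3, -0.4, -2.1]
gripper_width: 8.1
```

```bash
python3 -c "
from ovs import *
go((589.5,-142.5,60),(.105,-.994))
im=manip.read_camera('side');cv2.imwrite('pics/s13.png',cv2.resize(im[110:230,240:360,::-1],None,fx=5,fy=5))
t=np.load('pics/top11.npy')
f=10;x0,y0=150,210
a=np.ascontiguousarray(cv2.resize(t[210:272,150:235,::-1].astype(np.uint8),None,fx=f//1-1,fy=f-1,interpolation=cv2.INTER_NEAREST));f=9
def dr(c,z,hx,hy,cy,col,v,a,x0,y0):
    th=v[2];R=np.array([[np.cos(th),-np.sin(th)],[np.sin(th),np.cos(th)]])
    P=np.array([(-hx,cy-hy),(hx,cy-hy),(hx,cy+hy),(-hx,cy+hy)])@R.T+v[:2]
    q=((proj(c,np.c_[P,np.full(4,z)])+.5-[x0,y0])*f).astype(np.int32);cv2.polylines(a,[q],True,col,1)
v=(482.5,296,.038)
dr('top',22,68,107,0,(255,0,255),v,a,x0,y0);dr('top',5,60,47.5,-51.5,(255,255,0),v,a,x0,y0)
cv2.imwrite('pics/tr_t.png',a)
s=np.load('pics/side11.npy');x0,y0=255,255;f=8
b=np.ascontiguousarray(cv2.resize(s[255:345,255:330,::-1].astype(np.uint8),None,fx=7,fy=7,interpolation=cv2.INTER_NEAREST));f=7
dr('side',22,68,107,0,(255,0,255),v,b,x0,y0);dr('side',5,60,47.5,-51.5,(255,255,0),v,b,x0,y0)
cv2.imwrite('pics/tr_s.png',b)
"
```

```text
t 22.6 pos [ 589.5 -142.7  106.3] M [[-0.0, 0.106, -0.994], [-0.002, -0.994, -0.106], [-1.0, 0.002, 0.0]] F [ 0.3 -0.4 -2.1] w 8.1
tool shift [46.3 -0.3 -0.1] turn [ 0.   0.  -0.1] joints [-0.29  0.12  1.43 -0.    1.59  1.17]
```

View pics/s13.png

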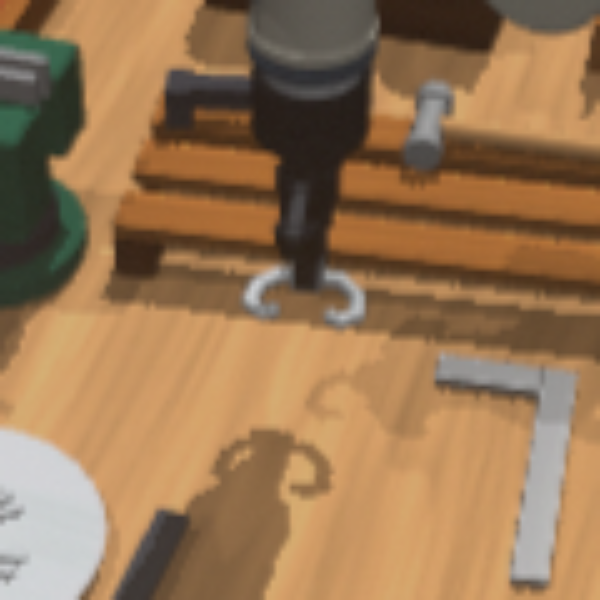

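View pics/tr_t.png

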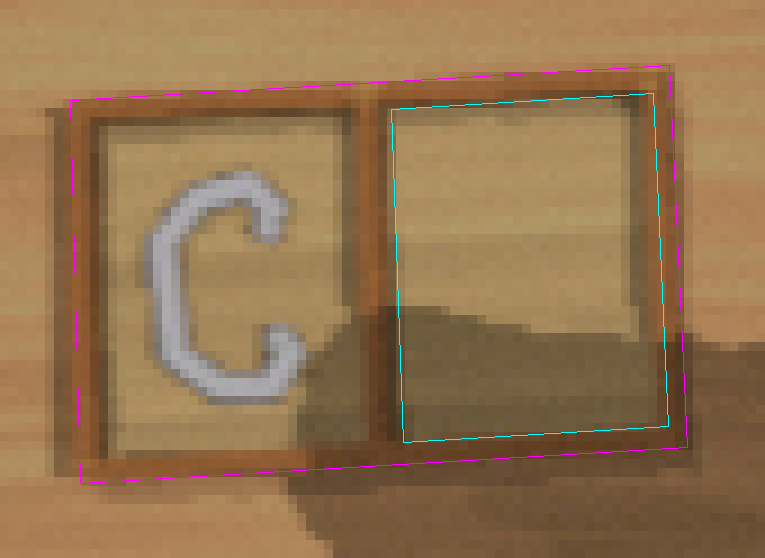

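View pics/tr_s.png

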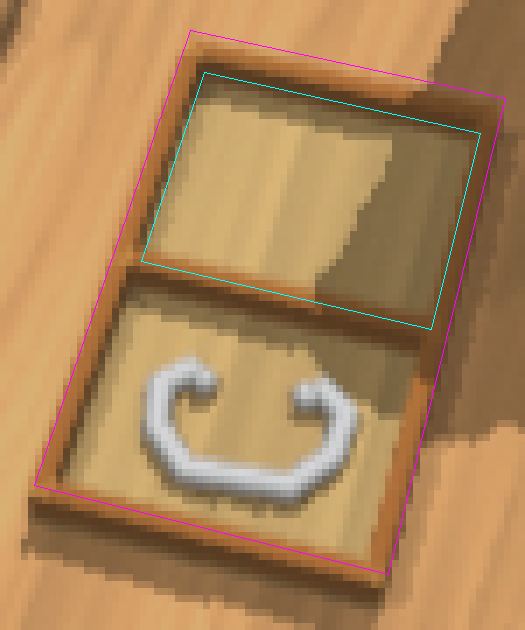

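```bash
python3 -c "
from ovs import *
go((484.2,237,90),(.036,-.999))"
```

```text
t 22.65 pos [ 589.8 -142.8  106.7] M [[0.001, 0.106, -0.994], [-0.002, -0.994, -0.106], [-1.0, 0.002, -0.001]] F [ 0.1 -0.  -1.2] w 7.6
tool shift [  15.8 -388.9   64.8] turn [ 4.  -0.  -0.1] joints [-0.29  0.12  1.43 -0.    1.59  1.17]
```

>>> send_rows([
  {"travel":[0,-10,2],"turn":[0,0,0],"jaw":0},
  {"travel":[0,-20,4],"turn":[0,0,0],"jaw":0},
  {"travel":[0,-24,4],"turn":[0,0,0],"jaw":0},
  {"travel":[0,-24,4],"turn":[0,0,0],"jaw":0},
  {"travel":[0,-24,4],"turn":[0,0,0],"jaw":0},
  {"travel":[0,-24,4],"turn":[0,0,0],"jaw":0},
  {"travel":[0,-24,4],"turn":[0,0,0],"jaw":0},
  {"travel":[0,-24,4],"turn":[0,0,0],"jaw":0},
])

```text
time_s: 23.32
ee_pos: [533.2, 33.5, 93.6]
tcp_rot: [-0.7, -0.035, 0.712, -0.034]
force: [0.7, 0.2, -0.5]
gripper_width: 8.2
```

```bash
python3 -c "
from ovs import *
go((484.2,237,90),(.036,-.999))"
```

```text
t 23.32 pos [533.2  33.5  93.6] M [[-0.017, 0.098, -0.995], [-0.0, -0.995, -0.098], [-1.0, -0.002, 0.017]] F [ 0.7  0.2 -0.5] w 8.2
tool shift [   4.4 -207.3   28.7] turn [3.6 1.  0.1] joints [-0.   -0.05  1.63 -0.    1.58  1.47]
```

>>> send_rows([
  {"travel":[0,-24,3],"turn":[0.5,0.1,0],"jaw":0},
  {"travel":[0,-24,3],"turn":[0.5,0.1,0],"jaw":0},
  {"travel":[0,-24,3],"turn":[0.5,0.1,0],"jaw":0},
  {"travel":[0,-24,3],"turn":[0.5,0.1,0],"jaw":0},
  {"travel":[0,-24,3],"turn":[0.5,0.1,0],"jaw":0},
  {"travel":[0,-20,2],"turn":[0.5,0.1,0],"jaw":0},
  {"travel":[0,-10,2],"turn":[0,0,0],"jaw":0},
  {"travel":[0,0,0],"turn":[0,0,0],"jaw":0},
])

```text
time_s: 23.98
ee_pos: [488.4, 195.7, 80.2]
tcp_rot: [-0.697, -0.018, 0.717, -0.018]
force: [0.3, 0.6, 0.0]
gripper_width: 8.2
```

```bash
python3 -c "
from ovs import *
go((484.2,237,60),(.036,-.999))"
```

```text
t 23.98 pos [488.4 195.7  80.2] M [[-0.029, 0.051, -0.998], [-0.0, -0.999, -0.051], [-1.0, -0.001, 0.029]] F [0.3 0.6 0. ] w 8.2
tool shift [ 20.3 -41.4   1.5] turn [0.8 1.6 0.1] joints [ 0.31 -0.06  1.66  0.01  1.56  1.83]
```

>>> send_rows([
  {"travel":[0,-14,1],"turn":[0.8,1.6,0.1],"jaw":0},
  {"travel":[0,-14,1],"turn":[0,0,0],"jaw":0},
  {"travel":[0,-12,1],"turn":[0,0,0],"jaw":0},
  {"travel":[0,0,0],"turn":[0,0,0],"jaw":0},
  {"travel":[0,0,0],"turn":[0,0,0],"jaw":0},
])

```text
time_s: 24.4
ee_pos: [481.9, 235.2, 76.6]
tcp_rot: [-0.705, -0.012, 0.709, -0.015]
force: [-0.4, 0.1, -1.0]
gripper_width: 8.4
```

```bash
python3 -c "
from ovs import *
go((484.2,237,40),(.036,-.999))
im=manip.read_camera('side');cv2.imwrite('pics/s14.png',cv2.resize(im[230:350,230:350,::-1],None,fx=5,fy=5))
im=manip.read_camera('top');cv2.imwrite('pics/t14.png',cv2.resize(im[190:290,140:260,::-1],None,fx=6,fy=6))"
```

```text
t 24.4 pos [481.9 235.2  76.6] M [[-0.006, 0.038, -0.999], [-0.005, -0.999, -0.038], [-1.0, 0.005, 0.006]] F [-0.4  0.1 -1. ] w 8.4
tool shift [36.6 -1.9 -2.6] turn [ 0.1  0.4 -0.3] joints [ 0.39 -0.04  1.66 -0.    1.54  1.93]
```

View pics/s14.png

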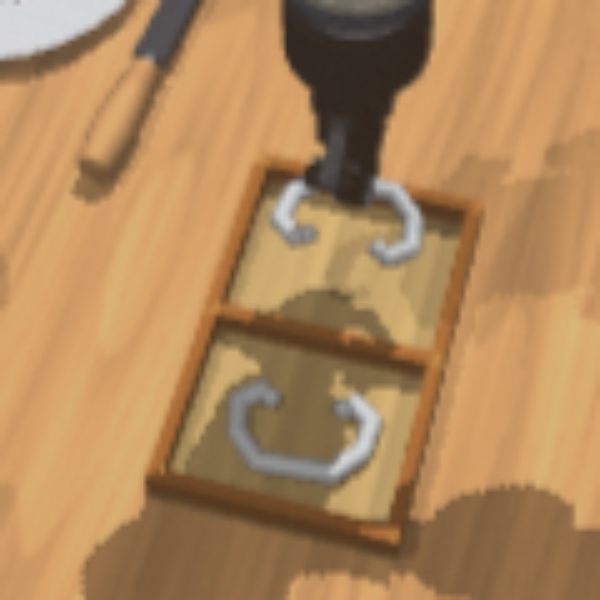

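View pics/t14.png

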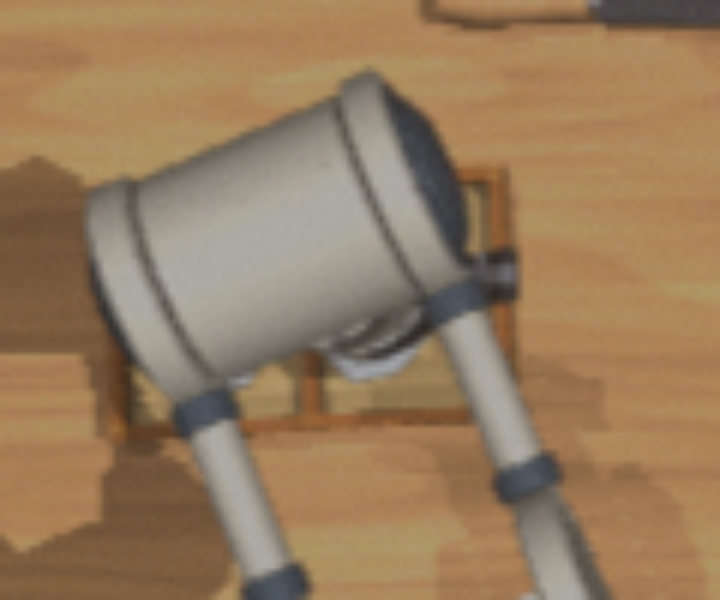

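>>> send_rows([
  {"travel":[0,-3,-2.6],"turn":[0,0.4,-0.3],"jaw":0},
  {"travel":[0,0,0],"turn":[0,0,0],"jaw":0},
  {"travel":[12,0,0],"turn":[0,0,0],"jaw":0},
  {"travel":[12,0,0],"turn":[0,0,0],"jaw":0},
  {"travel":[10,0,0],"turn":[0,0,0],"jaw":0},
  {"travel":[0,0,0],"turn":[0,0,0],"jaw":0},
  {"travel":[0,0,0],"turn":[0,0,0],"jaw":0},
])

```text
time_s: 25.08
ee_pos: [485.7, 235.4, 38.2]
tcp_rot: [0.707, 0.012, -0.707, 0.012]
force: [-0.4, -0.6, -0.5]
gripper_width: 7.9
```

```bash
python3 -c "
from ovs import *
go((484.2,237,14),(.036,-.999))
im=manip.read_camera('side');cv2.imwrite('pics/s15.png',cv2.resize(im[230:350,230:350,::-1],None,fx=5,fy=5))"
```

```text
t 25.08 pos [485.7 235.4  38.2] M [[0.001, 0.033, -0.999], [-0.0, -0.999, -0.033], [-1.0, 0.0, -0.001]] F [-0.4 -0.6 -0.5] w 7.9
tool shift [24.2 -1.6  1.4] turn [-0.2 -0.  -0. ] joints [ 0.39 -0.02  1.7  -0.    1.46  1.93]
```

View pics/s15.png

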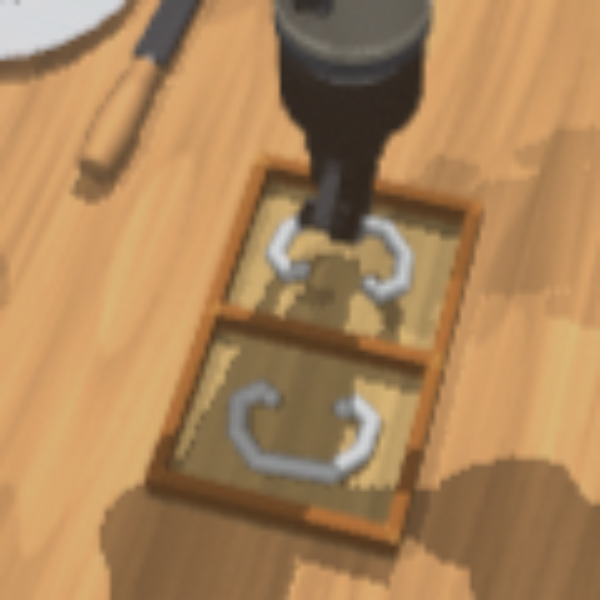

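>>> send_rows([
  {"travel":[8,0,0.5],"turn":[0,0,0],"jaw":0},
  {"travel":[8,0,0.5],"turn":[0,0,0],"jaw":0},
  {"travel":[3,0,0],"turn":[0,0,0],"jaw":0},
  {"travel":[0,0,0],"turn":[0,0,0],"jaw":0},
  {"travel":[0,0,0],"turn":[0,0,0],"jaw":0},
])

```text
time_s: 25.55
ee_pos: [484.3, 235.4, 17.1]
tcp_rot: [0.707, 0.012, -0.707, 0.012]
force: [0.5, 0.1, -0.1]
gripper_width: 8.0
```

```bash
python3 -c "
from ovs import *
go((484.2,237,14),(.036,-.999))"
```

```text
t 25.55 pos [484.3 235.4  17.1] M [[0.0, 0.034, -0.999], [-0.0, -0.999, -0.034], [-1.0, 0.0, -0.0]] F [ 0.5  0.1 -0.1] w 8.0
tool shift [ 3.1 -1.6  0.1] turn [-0.1 -0.  -0. ] joints [ 0.39 -0.    1.72 -0.    1.42  1.93]
```

>>> send_rows([
  {"travel":[1.5,0,0],"turn":[0,0,0],"jaw":0},
  {"travel":[0,0,0],"turn":[0,0,0],"jaw":0},
  {"travel":[1,0,0],"turn":[0,0,0],"jaw":0},
  {"travel":[0,0,0],"turn":[0,0,0],"jaw":0},
])

```text
time_s: 25.88
ee_pos: [484.8, 235.7, 15.3]
tcp_rot: [0.708, 0.012, -0.706, 0.012]
force: [0.9, -0.1, -1.4]
gripper_width: 8.4
```

>>> send_rows([
  {"travel":[0.5,0,0],"turn":[0,0,0],"jaw":0},
  {"travel":[0,0,0],"turn":[0,0,0],"jaw":0},
])

```text
time_s: 26.05
ee_pos: [485.1, 235.8, 15.2]
tcp_rot: [0.708, 0.012, -0.706, 0.012]
force: [0.5, 0.4, -0.5]
gripper_width: 7.9
```

>>> send_rows([
  {"travel":[1.5,0,0],"turn":[0,0,0],"jaw":0},
  {"travel":[0.5,0,0],"turn":[0,0,0],"jaw":0},
  {"travel":[0,0,0],"turn":[0,0,0],"jaw":0},
])

```text
time_s: 26.3
ee_pos: [485.5, 235.9, 13.7]
tcp_rot: [0.708, 0.012, -0.706, 0.012]
force: [-0.1, -0.0, -0.0]
gripper_width: 8.4
```

```bash
python3 -c "
from ovs import *
go((484.2,237,14),(.036,-.999))
im=manip.read_camera('side');cv2.imwrite('pics/s16.png',cv2.resize(im[230:350,230:350,::-1],None,fx=5,fy=5))"
```

```text
t 26.3 pos [485.5 235.9  13.7] M [[0.003, 0.034, -0.999], [0.001, -0.999, -0.034], [-1.0, -0.001, -0.003]] F [-0.1 -0.  -0. ] w 8.4
tool shift [-0.3 -1.1  1.2] turn [-0.1 -0.2  0.1] joints [ 0.39  0.    1.73 -0.    1.41  1.93]
```

View pics/s16.png

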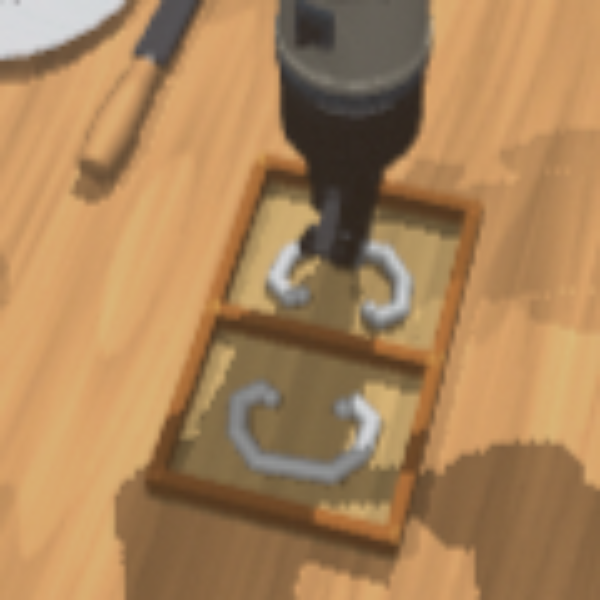

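>>> send_rows([
  {"travel":[1,0,0],"turn":[0,0,0],"jaw":0},
  {"travel":[0.5,0,0],"turn":[0,0,0],"jaw":0},
])

```text
time_s: 26.52
ee_pos: [485.6, 236.0, 13.7]
tcp_rot: [0.708, 0.012, -0.706, 0.012]
force: [-1.6, -0.6, 2.0]
gripper_width: 7.7
```

>>> send_rows([
  {"travel":[0,0,0],"turn":[0,0,0],"jaw":14},
  {"travel":[0,0,0],"turn":[0,0,0],"jaw":18},
  {"travel":[0,0,0],"turn":[0,0,0],"jaw":22},
  {"travel":[0,0,0],"turn":[0,0,0],"jaw":27},
  {"travel":[0,0,0],"turn":[0,0,0],"jaw":27},
  {"travel":[0,0,0],"turn":[0,0,0],"jaw":27},
], newtons=20)

```text
time_s: 27.02
ee_pos: [485.9, 236.2, 13.4]
tcp_rot: [0.709, 0.012, -0.705, 0.011]
force: [-0.9, 0.7, -0.1]
gripper_width: 23.1
```

>>> send_rows([
  {"travel":[-4,0,0],"turn":[0,0,0],"jaw":27},
  {"travel":[-6,0,0],"turn":[0,0,0],"jaw":27},
  {"travel":[-10,0,0],"turn":[0,0,0],"jaw":27},
  {"travel":[-20,0,0],"turn":[0,0,0],"jaw":27},
  {"travel":[-25,0,0],"turn":[0,0,0],"jaw":27},
  {"travel":[-30,0,0],"turn":[0,0,0],"jaw":27},
  {"travel":[-30,0,0],"turn":[0,0,0],"jaw":27},
  {"travel":[-30,0,0],"turn":[0,0,0],"jaw":27},
])

```text
time_s: 27.68
ee_pos: [481.3, 234.2, 170.1]
tcp_rot: [-0.704, -0.011, 0.71, -0.013]
force: [-0.2, 0.1, -0.1]
gripper_width: 23.0
```

>>> send_rows([
  {"travel":[0,30,10],"turn":[0,0,0],"jaw":27},
  {"travel":[0,35,10],"turn":[0,0,0],"jaw":27},
  {"travel":[0,35,10],"turn":[0,0,0],"jaw":27},
  {"travel":[0,35,10],"turn":[0,0,0],"jaw":27},
  {"travel":[0,35,10],"turn":[0,0,0],"jaw":27},
  {"travel":[0,30,5],"turn":[0,0,0],"jaw":27},
  {"travel":[0,0,0],"turn":[0,0,0],"jaw":27},
  {"travel":[0,0,0],"turn":[0,0,0],"jaw":27},
])

```text
time_s: 28.35
ee_pos: [435.1, 27.0, 192.0]
tcp_rot: [0.715, 0.014, -0.699, 0.013]
force: [1.4, 0.5, -0.2]
gripper_width: 23.1
```

```bash
python3 -c "
from ovs import *
go((484.2,237,14),(.036,-.999))
im=manip.read_camera('side');cv2.imwrite('pics/s17.png',im[:,:,::-1]);cv2.imwrite('pics/s17z.png',cv2.resize(im[230:350,230:350,::-1],None,fx=5,fy=5))
im=manip.read_camera('top');cv2.imwrite('pics/t17.png',im[:,:,::-1]);cv2.imwrite('pics/t17z.png',cv2.resize(im[190:290,140:260,::-1],None,fx=6,fy=6))"
```

```text
t 28.35 pos [435.1  27.  192. ] M [[0.022, 0.037, -0.999], [0.002, -0.999, -0.037], [-1.0, -0.001, -0.022]] F [ 1.4  0.5 -0.2] w 23.1
tool shift [ 179.5 -207.8  -53. ] turn [ 0.1 -1.3  0.1] joints [-0.02 -0.38  1.74  0.    1.76  1.52]
```

View pics/s17z.png

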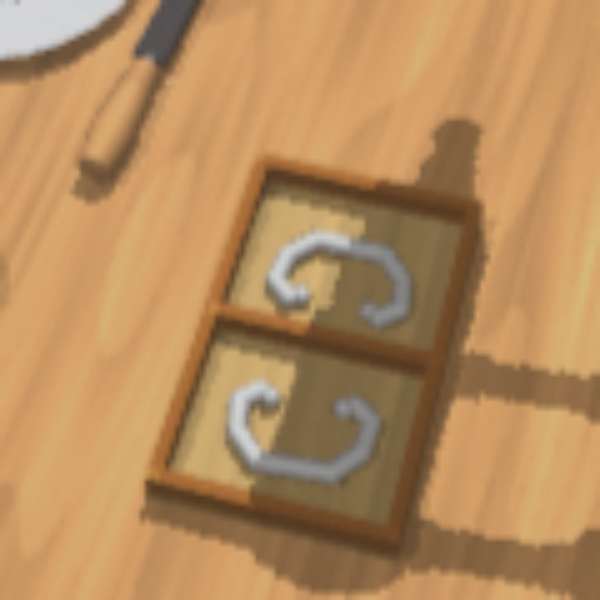

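View pics/t17.png

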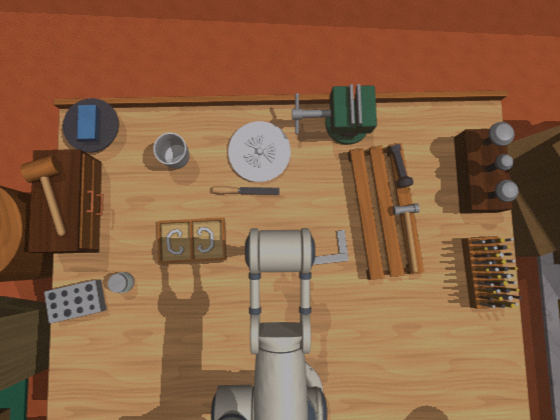

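View pics/s17.png

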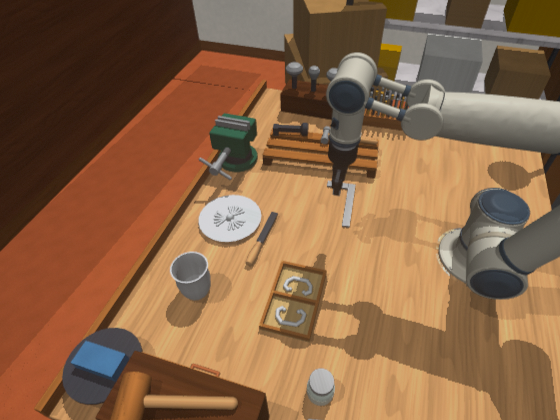

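```bash
python3 - <<'E'
from f4 import *
fith("18",10.5,(194,225,218,256),(280,274,314,298),3.18,(485,258))
a=np.load("pics/top0.npy").astype(int);b=manip.read_camera("top").astype(int)
for n,(x0,y0,x1,y1) in dict(shelftop=(345,140,425,282),dish=(225,120,295,185),file=(205,182,285,198),cup=(150,130,190,170),jar=(104,270,136,294),twin=(160,225,188,260)).items():
    d=np.abs(a-b)[y0:y1,x0:x1].max(2); print(n,(d>40).sum())
manip.hand_in()
E
```

```text
top 14.86 197.0 [483.866 254.202   3.17 ]
side 23.05 229.1 [484.909 256.226   3.171]
shelftop 66
dish 0
file 0
cup 0
jar 0
twin 537
the job is handed in; nothing more can be done
```

The handle is out from under the shelf and lies flat on the floor of the tray's empty compartment. I handed the job in at about 28.5 s on the robot's clock.

- **Drawing out:** I pinched the square near its butt end, slid it in beside the handle, swept the short leg in behind it, and pulled the handle out onto the open bench. The fingers stayed outside the shelf throughout.
- **Square:** It lies flat on the bench, about 55 mm clear of the shelf's front edge. The fingers read about 1.5 mm above the resting height when I opened them, so it may have settled by roughly that much.
- **Handle:** I gripped it by the middle of its back, lowered it until the wrist force showed about 2 N of contact, then opened slowly.

**Last checks**
- Both cameras put the handle about 10 mm off the compartment's centre, toward the partition, and agree with each other within about 2 mm. I placed it off-centre on purpose, to leave the finger room to open. The pictures show it lying flat.
- Comparing the first and last top pictures, the dish, file, cup and jar areas did not change at all.
- The shelf area differed by 66 pixels and the twin's area by 537. I take the first to be the missing handle and the second the arm's shadow, but I did not test either further. In the final pictures the twin is in its own compartment and the hammer and stake look in place.
- The two cameras disagreed by 2–4 mm on the twin and the square. A first outline fit of the tray was about 12 mm off between them, so I checked the tray by overlaying its outline on the pictures instead.

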